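# Tilt the reel bar out of the spares bin onto the reel stand

### The job

Draw the flat aluminium reel bar lengthwise out of the cream spares bin through the slot it leans in, level it, and lay it gently flat in the notches of the plywood reel stand so that it spans both cheeks. Once you have let go of the bar, lower the bin's lid gently until it is fully closed. Do not drop the bar, and leave the white reel, the carton and the cardboard core where they are.

Things in the scene. Friction and masses are not known exactly. Their poses are not given: they have to be found in the camera images.
- bar_mid (a point): Centre of the reel bar: a loose plain aluminium flat bar 200 mm long (y), 24 mm wide (x), 10 mm thick (z), about 0.13 kg. It starts leaning on its flat side at 30 degrees from level: its -y end on the bin's floor by the wall opposite the slot, its +y end raised, sticking out of the slot by about 80 mm. It lies loosely on the slot's sill.
- bar_tail (a point): Middle of the bar's inner (-y) end face, 100 mm from bar_mid.
- bin: Fixed cream-painted steel spares bin, 180 mm (x) by 116 mm (y) by 97 mm high; origin at the centre of its underside, on the table. Walls 6 mm, floor top 6 mm above the table. Its +y wall has the slot, its +x rim the lid's hinge; open on top while the lid is up. A divider at x = 25 mm parts off two cardboard cores.
- slot (a point): Centre of the slot on the outer face of the bin's +y wall, 25 mm towards -x of the bin's centre, 73.5 mm above the table; axes are the bin's (y points level out of the slot). A closed window 36 mm wide (x) and 23 mm high (62 to 85 mm above the table); the wall goes on above it to the rim, 97 mm above the table.
- lid_hinge (a point): Middle of the lid's hinge line, at rim height (97 mm above the table), 90 mm towards +x of the bin's centre; the line runs along y; axes are the bin's and do not turn with the lid. The lid's underside passes through this line.
- lid_edge (a point): Middle of the lid's free edge, half-way through its thickness. The lid is a plain cream plate without handle, 186 mm from hinge line to free edge, 118 mm wide, 8 mm thick, 0.22 kg. x points from free edge to hinge, z out of its upper face (faces away from the robot when open). Closed, its underside lies on the rim, its top 105 mm above the table.
- lid (a joint): Lid angle in rad: 0 closed (level), 1.57 upright, more leans back away from the bin, limit 1.85; it starts at about 1.45 to 1.65. The hinge is stiff (0.35 N m of friction): the lid stays where it is left and needs 1 to 3 N at the free edge to move.
- stand: Fixed plywood reel stand; origin at the centre of its underside, on the table. Base plate 120 (x) by 192 mm (y), 14 mm thick, with two upright cheeks 10 mm thick and 76 mm wide (x), their faces 80 and 90 mm either side of the middle along y. The space between the cheeks is free above the base plate.
- seat (a point): Middle of the stand, half-way between its cheeks and level with the notch floors, 90 mm above the table; axes are the stand's (y from cheek to cheek, z up). Each cheek has an open-topped notch 36 mm wide (x, centred) with a flat floor at this height and prongs 24 mm higher. The laid bar's centre is 5 mm above this point; it may point either way round.
- reel: Bystander: white reel lying flat, 96 mm across, 26 mm high; origin at the centre of its underside.
- carton: Bystander: small cardboard carton 60 by 95 mm (y), 50 mm high; origin at the centre of its underside.
- core: Bystander: upright cardboard core 48 mm across, 85 mm high; origin at the centre of its underside.
There are look-alikes about, which are no part of the job. Of the things that look like the stand, take the one that is farthest to the robot's right at the start.

How it is judged:
By the outcome, as a careful person would: the job done as asked, in the order asked, and still so for the second after the job is handed in, with the robot touching nothing.
It also fails if it takes over 59 s, if anything falls off the work surface, if the arm or the gripper's body presses on something with over 40 N, if the wrist force passes 120 N, or if a joint passes its speed limit or range.

### The arm

A 6-joint arm with a two-finger parallel gripper is mounted at the origin on the work surface. World frame = base frame: x ahead of the robot, y to its left, z up, the work surface at z = 0. Lengths are in m, angles in rad, forces in N, time in s.
With the tool pointing down it reaches from about 0.4 to 0.925 m from the base axis. Payload 12.5 kg.
Tool frame: the origin (TCP) lies midway between the tips of the shut fingers; the grasp point (between the pads) lies robot.hold_point_z behind it (robot.hold_point_z is the distance from the TCP to the grasp point, in m); z points along the fingers, x is the direction in which the jaws open and shut, and the axes are right-handed (so a half turn about z gives the same grasp; the last joint's range is limited). The gripper opens to 95 mm and grips with 3 to 60 N. Pads are 20 mm wide; open, the fingers measure 119 mm over their backs; the gripper's body (75 mm by 180 mm) begins 59 mm behind the grasp point.
Start: joints at [-0.106, 0.491, 1.559, -0, 1.092, -0.106], TCP at [0.625, 0, 0.215] pointing down, gripper open.
Joint ranges: [-3.1, 3.1], [-0.84, 2.19], [0.05, 2.79], [-1.13, 4.28], [0.06, 2.93], [-2.69, 2.69]. Speed limits (rad/s): [2.22, 2.22, 2.79, 3.14, 3.14, 3.14].

### API

Orientations are given as a unit quaternion [x, y, z, w].
In Python, from plant import robot gives the robot as it stands.
- The arm moves only by the tool jog_arm, never from a script. Its argument "motion" is a list that holds one entry, the list of rows, each a list of 7 numbers: the shift along the tool's x, y, z in units of 40 mm (1.0 is 40 mm), then the turn, a rotation vector about the tool's x, y, z in degrees, then the finger opening in mm, from 0 to 95.1. A call has exactly 10 rows; each row is the pose to reach, as a shift and turn from the pose commanded when the call began, along the tool's axes at that moment; what a row does not reach only later rows make up. A row lasts 1/12 s, in which the tool goes at most 41.7 mm and 7.16 degrees, less where a joint would pass 70% of its speed; a pose out of reach is approached as far as the arm can. A call with a gripper value outside its range is refused whole. The fingers move at their own pace and stop on an object; the grip force is fixed at half the most. Time passes only in rows, so rows that repeat a pose let the fingers close, or fill a call up. It gives the time, the measured TCP pose, the force and the opening at its end, in the units of the state.
- robot.sense(): the state, without advancing time (a new reading comes with each control period).
- robot.get_image(name): name is "scene" or "side" or "wrist"; returns a dict with "pixels" (400x640x3 uint8, red, green, blue), "K" (3x3 intrinsics, pixels), "distortion" ([k1, k2, p1, p2, k3] as OpenCV has them; the pictures are not rectified), "rvec" (rotation vector, rad) and "tvec" (3), from world to camera coordinates, as OpenCV has them; the wrist camera has in their place "hand_eye" (4x4, takes a point from camera to tool coordinates, whose origin is the TCP and whose axes are the tool frame's). Camera axes: x right, y down, z forward; pixel columns grow to the right and rows downward; lengths in m; the calibration is good to about 2 mm. A picture is of the moment at which its call begins: read the wrist's pose just before it. There is no depth.
- robot.finish_job(): hands the job in, once; it reports no verdict.
The state is a dict: "time": time; "joint_positions": joint angles; "joint_velocities": joint speeds; "joint_efforts": joint torques, N m; "eef_pos": TCP position; "ee_rot": TCP orientation; "wrist_force": force on the tool from outside, world axes, zero at the start; "torque": the same for the moment, N m; "opening": opening from 0.0 (shut) to 1.0 (fully open).
Only numpy, scipy, OpenCV 4.12 (cv2) and the standard library are available. Lean on these libraries where they do the work, as an engineer would, in place of code of your own. Each camera call takes 0.05 s, during which the arm holds its last target.

## Working session

There is one attempt and no reset: what is moved stays moved. The work goes in short steps, Python scripts to look and compute and a tool call to move; the robot and the scene stay as the last step left them, time stands still between calls to the robot, and variables do not carry over. Pictures are saved under pics/ and viewed, and the job is handed in when it is done.

Besides the shell and the picture viewer there is one more tool, called after ">>>" as name([rows], argument=value, ...), one row to a line, values as JSON. jog_arm: Moves the arm, as the interface text tells. Its arguments: {"type":"object","properties":{"motion":{"type":"array","items":{"type":"array","items":{"type":"array","items":{"type":"number"}}}}},"required":["motion"]}

```bash
ls; mkdir -p pics; cat > h.py <<'E'
import numpy as np, cv2, json
from scipy.spatial.transform import Rotation as R
from plant import robot
def img(n,save=None):
    s=robot.sense(); d=robot.get_image(n); 
    d['s']=s
    if save: cv2.imwrite('pics/'+save,cv2.cvtColor(d['pixels'],cv2.COLOR_RGB2BGR))
    return d
def cam(d):
    """return R_wc (cam->world), origin"""
    if 'rvec' in d:
        Rm=cv2.Rodrigues(np.array(d['rvec'],float))[0]; t=np.array(d['tvec'],float).reshape(3)
        return Rm.T,-Rm.T@t
    H=np.array(d['hand_eye']); s=d['s']
    Rt=R.from_quat(s['ee_rot']).as_matrix(); 
    return Rt@H[:3,:3], Rt@H[:3,3]+np.array(s['eef_pos'])
def rays(d,px):
    px=np.array(px,float).reshape(-1,1,2)
    n=cv2.undistortPoints(px,np.array(d['K'],float),np.array(d['distortion'],float)).reshape(-1,2)
    Rc,o=cam(d); v=np.c_[n,np.ones(len(n))]@Rc.T
    return o,v/np.linalg.norm(v,axis=1)[:,None]
def onz(d,px,z):
    o,v=rays(d,px); return o+v*((z-o[2])/v[:,2])[:,None]
def proj(d,P):
    Rc,o=cam(d); Rm=Rc.T; t=-Rm@o
    return cv2.projectPoints(np.array(P,float).reshape(-1,1,3),cv2.Rodrigues(Rm)[0],t,np.array(d['K'],float),np.array(d['distortion'],float))[0].reshape(-1,2)
def tri(d1,p1,d2,p2):
    o1,v1=rays(d1,[p1]);o2,v2=rays(d2,[p2]);v1=v1[0];v2=v2[0]
    A=np.c_[v1,-v2]; s=np.linalg.lstsq(A,o2-o1,rcond=None)[0]
    a=o1+s[0]*v1;b=o2+s[1]*v2
    return (a+b)/2,np.linalg.norm(a-b)
E
python3 - <<'E'
from h import *
for n in ['scene','side','wrist']:
    d=img(n,n+'0.png'); Rc,o=cam(d); print(n,o.round(3),Rc[:,2].round(3),np.array(d['K'])[0,0])
print(robot.hold_point_z, robot.sense())
E
```

```text
pics
scene [1.301 0.152 0.816] [-0.737 -0.004 -0.675] 402.3723922441503
side [ 0.044 -0.545  0.961] [ 0.38   0.577 -0.723] 383.5906908509829
wrist [0.624 0.082 0.385] [-0.001 -0.287 -0.958] 347.9182034471098
0.0188 {'time': 0.15, 'joint_positions': array([-1.05576522e-01,  4.91404040e-01,  1.55931166e+00, -2.45560120e-05,
        1.09172650e+00, -1.05600947e-01]), 'joint_velocities': array([ 0.0018578 , -0.00288655, -0.00151999, -0.00051717, -0.00235826,
       -0.00033349]), 'joint_efforts': array([ 3.16444048e-04, -6.12899423e+01, -2.58276522e+01,  6.91918633e-02,
        4.73701756e-02, -5.07232733e-05]), 'eef_pos': array([6.24813965e-01, 5.11536523e-05, 2.14205830e-01]), 'ee_rot': array([ 9.99999910e-01,  1.78767844e-05, -4.23558200e-04, -3.39355224e-05]), 'wrist_force': array([0.36440699, 0.06376452, 0.07860817]), 'torque': array([-0.00197218,  0.02011872, -0.04722733]), 'opening': 1.0011356751759146}
```

View pics/scene0.png

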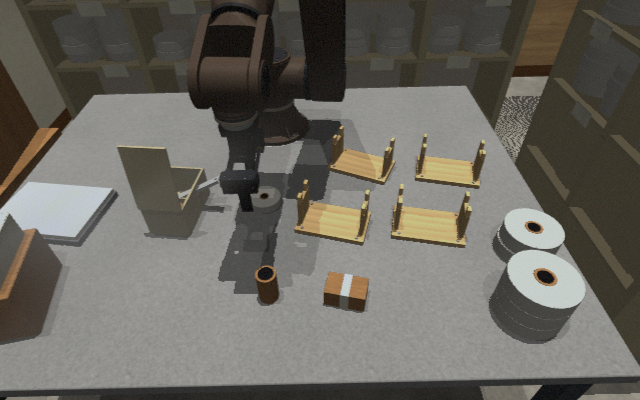

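View pics/side0.png

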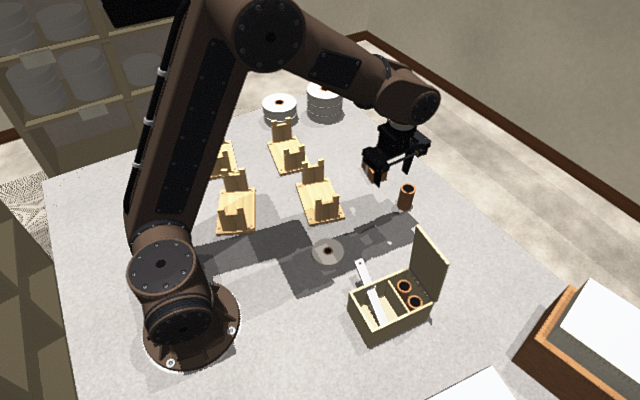

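View pics/wrist0.png

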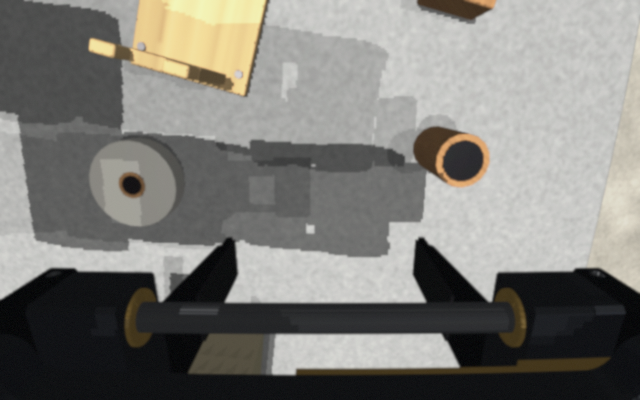

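The scene view looks back at the robot, so the robot's right is image left. It shows four stand look-alikes at about (362,160), (450,165), (333,215) and (430,220). The bin is at (170,200) with its lid upright, and the bar sticks out at (205,187). I'll enlarge and measure next.

```bash
python3 - <<'E'
import cv2
a=cv2.imread('pics/scene0.png'); b=cv2.imread('pics/side0.png')
cv2.imwrite('pics/c1.png',cv2.resize(a[130:250,110:270],None,fx=5,fy=5,interpolation=cv2.INTER_CUBIC))
cv2.imwrite('pics/c2.png',cv2.resize(a[120:250,290:490],None,fx=4,fy=4,interpolation=cv2.INTER_CUBIC))
cv2.imwrite('pics/c3.png',cv2.resize(b[220:355,310:470],None,fx=4.4,fy=4.4,interpolation=cv2.INTER_CUBIC))
cv2.imwrite('pics/c4.png',cv2.resize(b[110:240,200:360],None,fx=4.5,fy=4.5,interpolation=cv2.INTER_CUBIC))
E
```

```text
(no output)
```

View pics/c1.png

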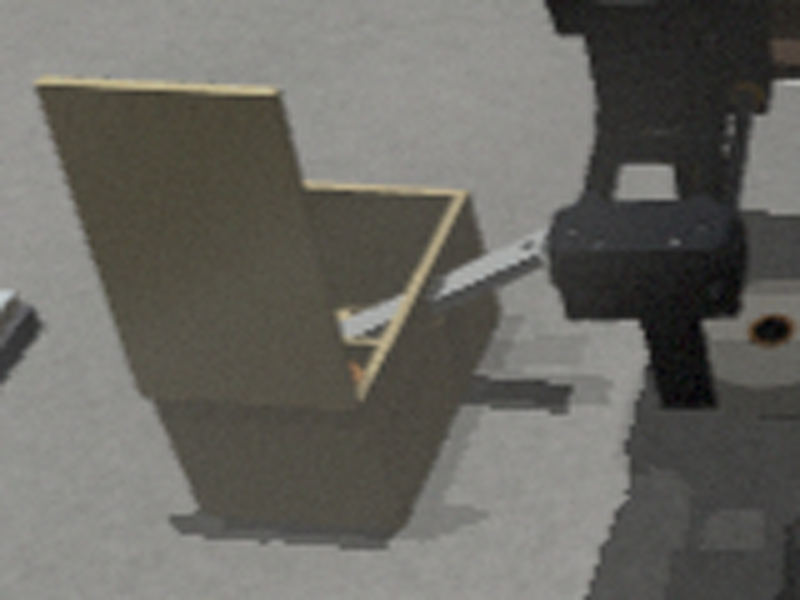

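View pics/c2.png

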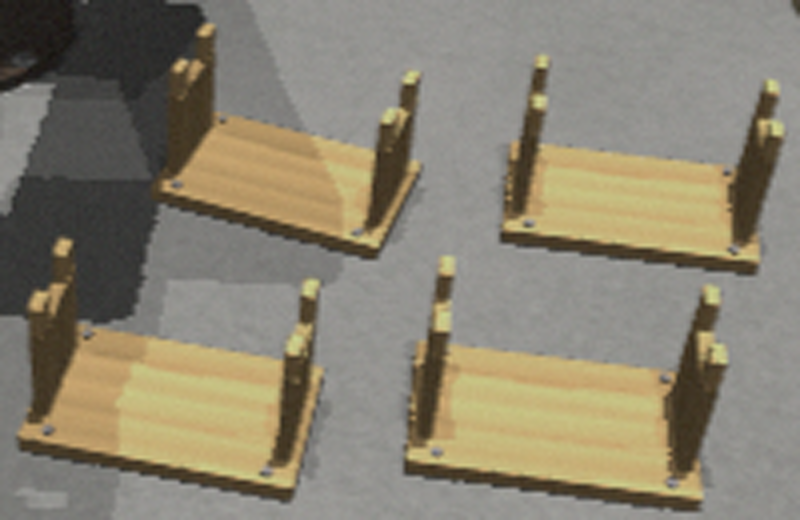

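View pics/c3.png

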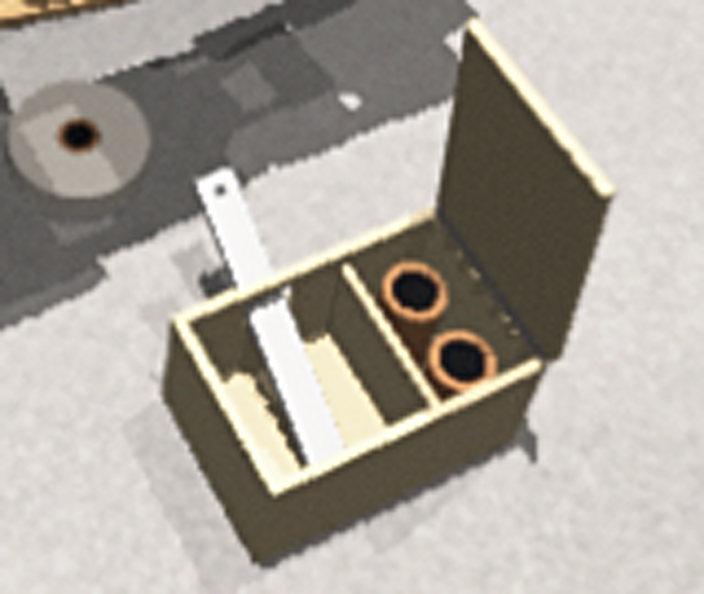

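View pics/c4.png

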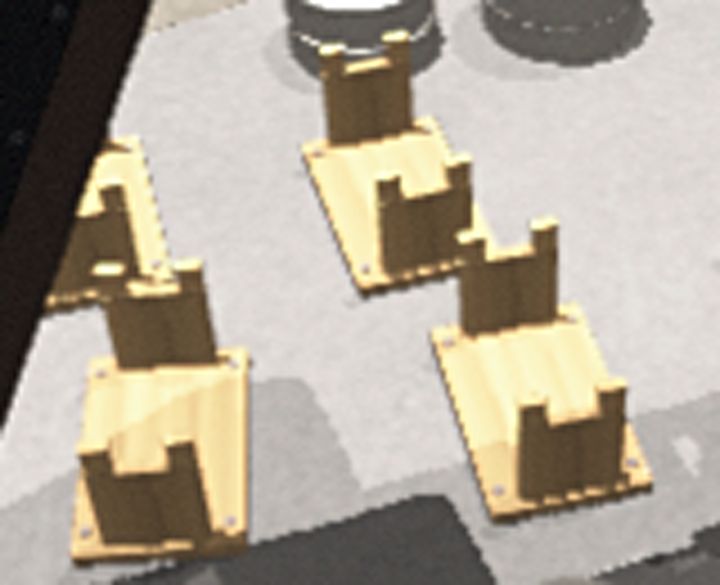

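```bash
cat > m1.py <<'E'
from h import *
import pickle
sc=img('scene');sd=img('side')
pickle.dump((sc,sd),open('d0.pkl','wb'))
f1=lambda u,v:(110+u/5-.4,130+v/5-.4)
f2=lambda u,v:(290+u/4-.4,120+v/4-.4)
f3=lambda u,v:(310+u/4.4-.4,220+v/4.4-.4)
f4=lambda u,v:(200+u/4.5-.4,110+v/4.5-.4)
for n,q in dict(A=[(160,185),(378,247),(422,168)],B=[(20,435),(293,486),(322,370)],C=[(502,235),(757,262)],D=[(405,465),(700,497)]).items():
    P=onz(sc,[f2(*c) for c in q],0.014); print(n,P.round(4).tolist(),[np.linalg.norm(P[i+1]-P[i]).round(4) for i in range(len(P)-1)])
print('side')
for n,q in dict(A=[(74,548),(247,542),(248,352),(90,362)],B=[(492,508),(650,478),(578,310),(432,335)]).items():
    P=onz(sd,[f4(*c) for c in q],0.014); print(n,P.round(4).tolist(),[np.linalg.norm(P[i+1]-P[i]).round(4) for i in range(len(P)-1)], P.mean(0).round(4))
# bin rim corners
print('rim side');P=onz(sd,[f3(*c) for c in [(178,320),(275,492),(540,364),(438,212)]],0.097);print(P.round(4).tolist(),P.mean(0).round(4))
print([np.linalg.norm(P[i+1]-P[i]).round(4) for i in range(3)])
print('rim scene');P=onz(sc,[f1(*c) for c in [(468,190),(362,400)]],0.097);print(P.round(4).tolist())
print('lid edge',tri(sc,f1(37,79),sd,f3(612,192)),tri(sc,f1(281,92),sd,f3(472,24)))
print('bar tip ', onz(sd,[f3(217,168)],0.115))
E
python3 m1.py
```

```text
A [[0.2658, 0.1926, 0.014], [0.3504, 0.3576, 0.014], [0.2518, 0.407, 0.014]] [np.float64(0.1854), np.float64(0.1103)]
B [[0.5405, 0.0863, 0.014], [0.5927, 0.268, 0.014], [0.4841, 0.2993, 0.014]] [np.float64(0.1891), np.float64(0.113)]
C [[0.3396, 0.4552, 0.014], [0.3789, 0.6406, 0.014]] [np.float64(0.1895)]
D [[0.5765, 0.3444, 0.014], [0.6107, 0.5313, 0.014]] [np.float64(0.1901)]
side
A [[0.1655, 0.242, 0.014], [0.2697, 0.185, 0.014], [0.3489, 0.352, 0.014], [0.2416, 0.4045, 0.014]] [np.float64(0.1188), np.float64(0.1848), np.float64(0.1195)] [0.2564 0.2959 0.014 ]
B [[0.4301, 0.1231, 0.014], [0.541, 0.0879, 0.014], [0.5899, 0.2601, 0.014], [0.4783, 0.2952, 0.014]] [np.float64(0.1164), np.float64(0.179), np.float64(0.1171)] [0.5098 0.1916 0.014 ]
rim side
[[0.3691, -0.1828, 0.097], [0.3547, -0.2935, 0.097], [0.5266, -0.3133, 0.097], [0.5435, -0.2061, 0.097]] [ 0.4485 -0.2489  0.097 ]
[np.float64(0.1116), np.float64(0.173), np.float64(0.1086)]
rim scene
[[0.3664, -0.1807, 0.097], [0.5425, -0.2018, 0.097]]
lid edge (array([ 0.51486591, -0.3147878 ,  0.28272551]), np.float64(0.00014408758239222705)) (array([ 0.52775993, -0.1988574 ,  0.28035469]), np.float64(0.00253632254686333))
bar tip  [[ 0.44008348 -0.11948029  0.115     ]]
```

The stand meant is the one at (333,215) in the scene view, with its centre near (0.51,0.19). The far-left one at (362,160) has its centre at y≈0.296, and the other two are at y>0.4. Its base measures 189×113–117 mm against 192×120 given, so it fits. I'll confirm it in a crop while planning the pre-grasp.

```bash
cat >> h.py <<'E'
def Rtool(yaw_deg,tilt_deg):
    # tool x = heading yaw, tool y = -d where d = (yaw'd y) raised by tilt, z into the flat
    a=np.radians(yaw_deg); t=np.radians(tilt_deg)
    x=np.array([np.cos(a),np.sin(a),0]); yb=np.array([-np.sin(a),np.cos(a),0]); k=np.array([0,0,1.])
    d=np.cos(t)*yb+np.sin(t)*k; z=np.sin(t)*yb-np.cos(t)*k
    return np.c_[x,-d,z]
HP=robot.hold_point_z
def plan(tcp,Rt,frompose=None):
    s=robot.sense(); p=np.array(s['eef_pos']); R0=R.from_quat(s['ee_rot']).as_matrix()
    if frompose is not None: p,R0=frompose
    sh=R0.T@(np.array(tcp)-p)/0.04; rv=np.degrees(R.from_matrix(R0.T@Rt).as_rotvec())
    print('plan shift',sh.round(3),'rot',rv.round(2),'| dist mm',round(np.linalg.norm(sh)*40,1)); return sh,rv
def state():
    s=robot.sense(); print('t',round(s['time'],2),'p',np.round(s['eef_pos'],4),'F',np.round(s['wrist_force'],2),'T',np.round(s['torque'],3),'open mm',round(s['opening']*95,1),'q',np.round(s['joint_positions'],3))
BY=-7.3
BC=np.array([.448,-.249]); 
bx=np.array([np.cos(np.radians(BY)),np.sin(np.radians(BY))]); by=np.array([-bx[1],bx[0]])
def binp(x,y,z): return np.r_[BC+bx*x+by*y,z]
E
python3 - <<'E'
from h import *
import pickle
sc,sd=pickle.load(open('d0.pkl','rb'))
Rt=Rtool(BY,30); G=binp(-.025,.088,.0885); z=Rt[:,2]
print('G',G,'pre',G+z*(HP-.08))
W1=np.array([.44,-.02,.25]); plan(W1,Rt); plan(G+z*(HP-.08),Rt,(W1,Rt))
for n,uv in dict(reel=(265,200),core=(267,270),carton=(345,280)).items(): 
    print(n,onz(sc,[uv],{'reel':.026,'core':.085,'carton':.05}[n]).round(3))
a=sc['pixels'][165:250,285:385,::-1].copy(); cv2.imwrite('pics/stand.png',cv2.resize(a,None,fx=6,fy=6,interpolation=cv2.INTER_CUBIC))
E
```

```text
G [ 0.43438432 -0.15853667  0.0885    ] pre [ 0.43049615 -0.18888864  0.14150075]
plan shift [-4.623  0.5   -0.888] rot [29.96  1.94  7.12] | dist mm 189.4
plan shift [0.301 5.009 0.24 ] rot [0. 0. 0.] | dist mm 201.0
reel [[ 0.435 -0.002  0.026]]
core [[0.735 0.033 0.085]]
carton [[0.742 0.21  0.05 ]]
```

View pics/stand.png

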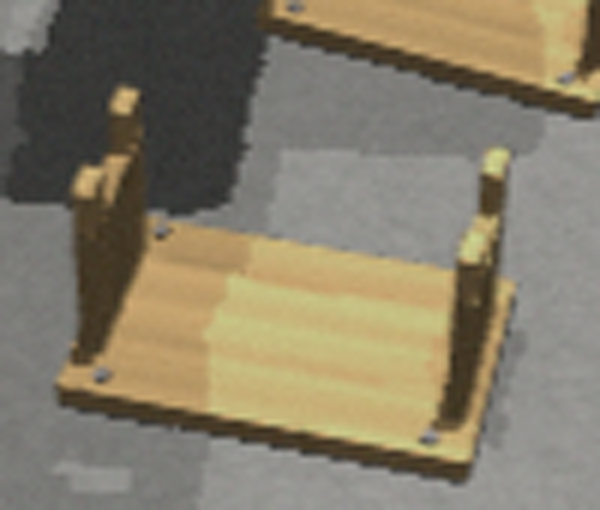

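The crop shows the chosen stand: a base plate with two notched cheeks, prong tips at about (124,95) and (495,158). Next I move to the waypoint with the tool tilted 30°.

>>> jog_arm([
  [[-0.46, 0.05, -0.09, 3, 0.2, 0.7, 95], [-0.92, 0.1, -0.18, 6, 0.4, 1.4, 95], [-1.4, 0.15, -0.27, 9, 0.6, 2.1, 90], [-1.85, 0.2, -0.36, 12, 0.8, 2.8, 80], [-2.3, 0.25, -0.45, 15, 1.0, 3.6, 70], [-2.8, 0.3, -0.53, 18, 1.2, 4.3, 60], [-3.25, 0.35, -0.62, 21, 1.4, 5.0, 60], [-3.7, 0.4, -0.71, 24, 1.6, 5.7, 60], [-4.2, 0.45, -0.8, 27, 1.8, 6.4, 60], [-4.62, 0.5, -0.89, 30, 1.9, 7.1, 60]],
])

```text
time: 1.08
eef_pos: [0.4391, -0.0198, 0.2506]
ee_rot: [0.964, -0.061, 0.017, -0.26]
wrist_force: [0.7, 0.1, 0.2]
opening: 0.635
```

```bash
python3 - <<'E'
from h import *
import pickle
state()
d=[img(n,n+'1.png') for n in ['scene','side','wrist']]
pickle.dump(d,open('d1.pkl','wb'))
state()
for n,c in (('scene',(130,120,310,255)),('side',(310,215,470,350))):
    a=cv2.imread('pics/%s1.png'%n)[c[1]:c[3],c[0]:c[2]]; cv2.imwrite('pics/%s1c.png'%n,cv2.resize(a,None,fx=4,fy=4,interpolation=cv2.INTER_CUBIC))
E
```

```text
t 1.08 p [ 0.4391 -0.0198  0.2506] F [0.68 0.07 0.18] T [-0.254  0.047 -0.052] open mm 60.3 q [-0.5    0.243  1.97   0.529  1.19  -0.639]
t 1.23 p [ 0.4398 -0.0207  0.2504] F [ 0.48 -1.43 -0.06] T [-0.355  0.041 -0.087] open mm 59.7 q [-0.5    0.244  1.968  0.527  1.189 -0.636]
```

View pics/scene1c.png

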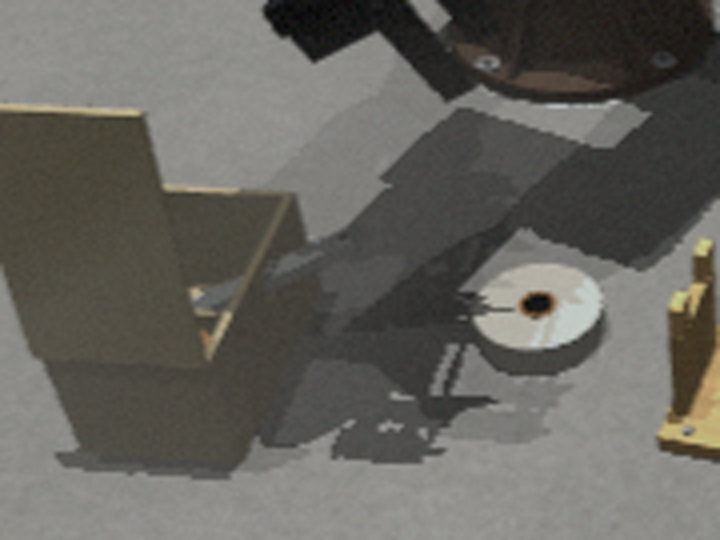

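View pics/side1c.png

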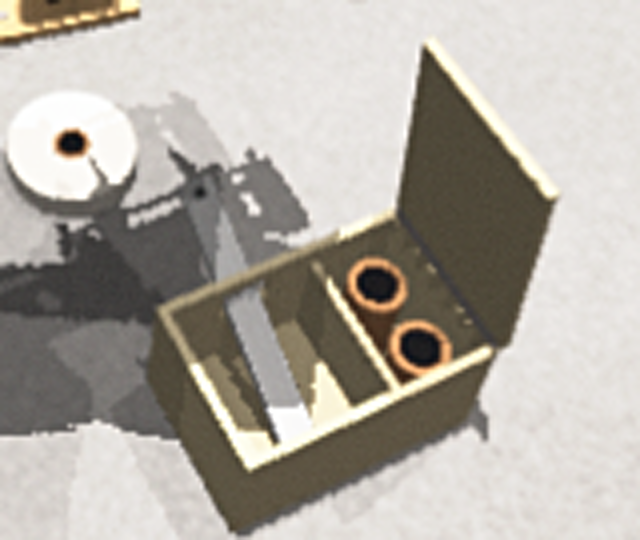

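View pics/wrist1.png

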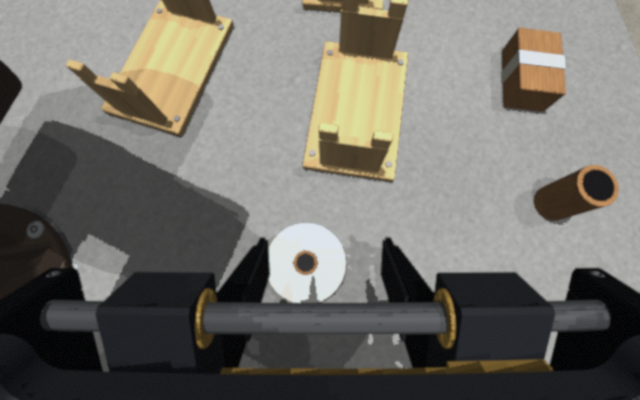

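```bash
python3 - <<'E'
from h import *
import pickle
sc,sd=pickle.load(open('d0.pkl','rb'))
f3=lambda u,v:(310+u/4.4-.4,220+v/4.4-.4)
f3b=lambda u,v:(310+u/4-.4,215+v/4-.4)
sc1,sd1,w1=pickle.load(open('d1.pkl','rb'))
t=np.radians(30)
n=np.r_[-np.sin(t)*by,np.cos(t)]; p0=binp(0,.047,.0706)
def onplane(d,px):
    o,v=rays(d,px); return o+v*(((p0-o)@n)/(v@n))[:,None]
def tob(P): 
    q=P[:,:2]-BC; return np.c_[q@bx,q@by,P[:,2]]
print('side edges in bin frame'); print(tob(onplane(sd,[f3(*c) for c in [(197,184),(233,170),(238,285),(272,272),(250,315),(283,300),(303,467),(343,460)]])).round(4))
fs=lambda u,v:(130+u/4-.4,120+v/4-.4)
# scene1: tip ~ (345,238) in crop
print(tob(onplane(sc1,[fs(345,240),fs(200,300)])).round(4), proj(sc1,[binp(-.025,.1257-.0025,.1103+.0043)])) 
# stand from wrist: base corners
P=onz(w1,[(305,171),(394,179),(407,53),(325,44)],.014);print(P.round(4), P.mean(0).round(4))
# notch floors / prong tops
cv2.imwrite('pics/w1c.png',cv2.resize(cv2.cvtColor(w1['pixels'],cv2.COLOR_RGB2BGR)[0:190,290:420],None,fx=4,fy=4,interpolation=cv2.INTER_CUBIC)[:600])
E
```

```text
side edges in bin frame
[[-0.0403  0.1227  0.1143]
 [-0.016   0.1227  0.1143]
 [-0.0393  0.068   0.0827]
 [-0.0166  0.0674  0.0824]
 [-0.0391  0.052   0.0735]
 [-0.0166  0.0524  0.0737]
 [-0.0426 -0.0266  0.0281]
 [-0.0181 -0.0317  0.0252]]
[[-0.0216  0.1193  0.1123]
 [-0.0295 -0.0068  0.0396]] [[217.44074223 178.25625747]]
[[0.4289 0.1114 0.014 ]
 [0.5406 0.0861 0.014 ]
 [0.5925 0.268  0.014 ]
 [0.479  0.2973 0.014 ]] [0.5103 0.1907 0.014 ]
```

View pics/w1c.png

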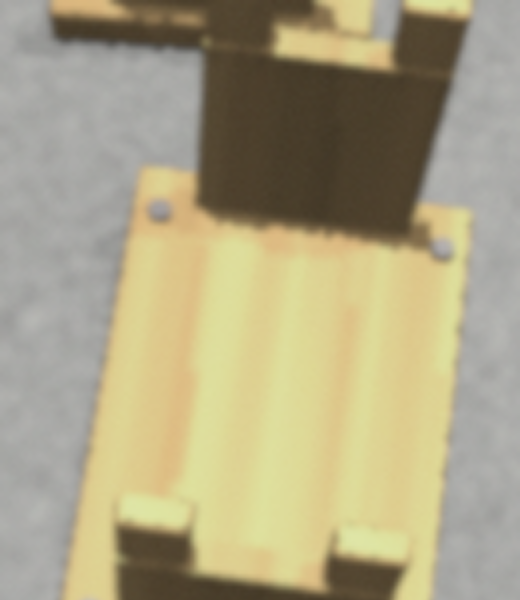

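The side view gives the bar's upper face as 24 mm wide, centred at bin x≈−28 mm and parallel to the bin. Its tip is at bin y≈123 mm, z≈114 mm, which matches the given geometry. The wrist view puts the stand's centre at (0.510,0.191) with yaw about −15.6°.

```bash
python3 - <<'E'
from h import *
Rt=Rtool(BY,30); G=binp(-.028,.088,.0885); z=Rt[:,2]
plan(G+z*(HP-.07),Rt)
E
```

```text
plan shift [0.234 4.999 0.505] rot [-0.02 -0.05 -0.07] | dist mm 201.2
```

>>> jog_arm([
  [[0.02, 0.5, 0.0, 0, 0, 0, 60], [0.05, 1.1, 0.0, 0, 0, 0, 60], [0.08, 1.7, 0.0, 0, 0, 0, 60], [0.12, 2.3, 0.05, 0, 0, 0, 60], [0.15, 2.9, 0.1, 0, 0, 0, 60], [0.18, 3.5, 0.2, 0, 0, 0, 60], [0.2, 4.1, 0.3, 0, 0, 0, 60], [0.23, 4.6, 0.4, 0, 0, 0, 60], [0.23, 5.0, 0.5, 0, 0, 0, 60], [0.23, 5.0, 0.5, 0, 0, 0, 60]],
])

```text
time: 2.07
eef_pos: [0.4288, -0.1842, 0.1308]
ee_rot: [0.964, -0.062, 0.016, -0.259]
wrist_force: [0.2, 0.4, -0.4]
opening: 0.63
```

```bash
python3 - <<'E'
from h import *
import pickle
state()
d=[img(n,n+'2.png') for n in ['scene','side','wrist']]
pickle.dump(d,open('d2.pkl','wb'))
for n,c in (('scene',(130,100,310,235)),('side',(310,175,470,310))):
    a=cv2.imread('pics/%s2.png'%n)[c[1]:c[3],c[0]:c[2]]; cv2.imwrite('pics/%s2c.png'%n,cv2.resize(a,None,fx=4,fy=4,interpolation=cv2.INTER_CUBIC))
Rt=Rtool(BY,30); G=binp(-.028,.088,.0885); z=Rt[:,2]
plan(G+z*HP,Rt)
E
```

```text
t 2.07 p [ 0.4288 -0.1842  0.1308] F [ 0.24  0.39 -0.42] T [-0.279  0.092  0.005] open mm 59.8 q [-0.786  0.51   1.935  0.463  1.086 -0.958]
plan shift [-0.016  0.032  1.742] rot [-0.04  0.03  0.05] | dist mm 69.7
```

View pics/scene2c.png

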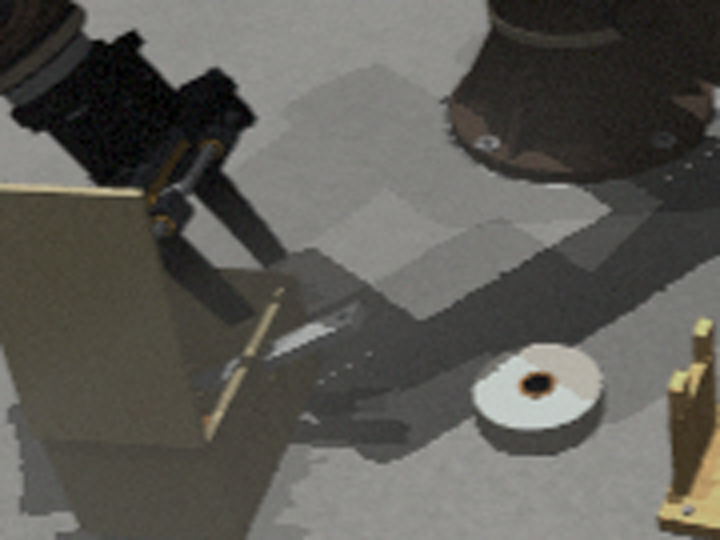

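View pics/side2c.png

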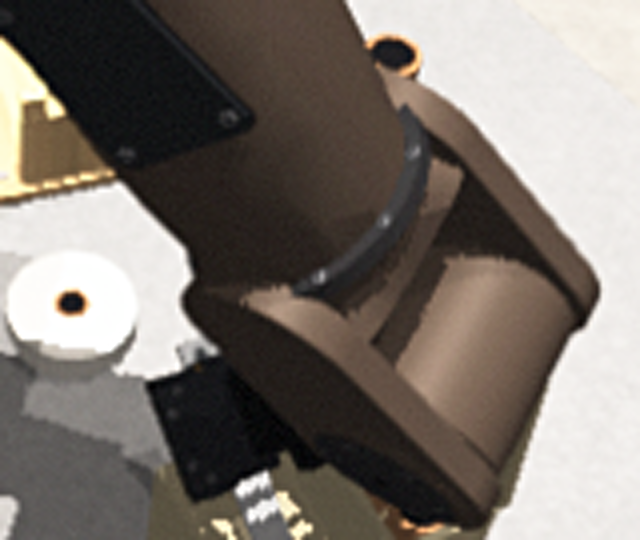

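View pics/wrist2.png

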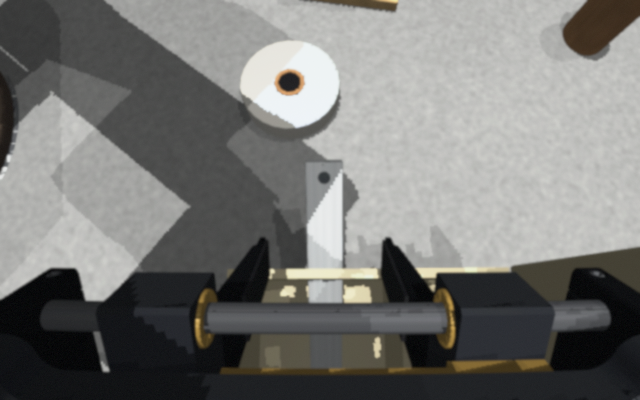

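The wrist view shows the bar centred at (324,230) between the fingertips (265,240) and (388,240). I advance along the tool axis.

>>> jog_arm([
  [[0, 0.0, 0.2, 0, 0, 0, 60], [0, 0.0, 0.4, 0, 0, 0, 60], [-0.01, 0.02, 0.65, 0, 0, 0, 60], [-0.01, 0.03, 0.9, 0, 0, 0, 60], [-0.01, 0.03, 1.15, 0, 0, 0, 60], [-0.01, 0.03, 1.35, 0, 0, 0, 60], [-0.01, 0.03, 1.55, 0, 0, 0, 60], [-0.01, 0.03, 1.68, 0, 0, 0, 60], [-0.01, 0.03, 1.74, 0, 0, 0, 60], [-0.01, 0.03, 1.74, 0, 0, 0, 60]],
])

```text
time: 3.05
eef_pos: [0.4325, -0.1491, 0.0715]
ee_rot: [0.964, -0.061, 0.016, -0.259]
wrist_force: [-1.2, 0.1, -0.6]
opening: 0.633
```

```bash
python3 - <<'E'
from h import *
state(); d=img('scene','scene3.png');img('wrist','wrist3.png')
a=cv2.imread('pics/scene3.png')[100:235,130:310]; cv2.imwrite('pics/scene3c.png',cv2.resize(a,None,fx=4,fy=4,interpolation=cv2.INTER_CUBIC))
E
```

```text
t 3.05 p [ 0.4325 -0.1491  0.0715] F [-1.15  0.08 -0.65] T [-0.231  0.004  0.016] open mm 60.2 q [-0.731  0.594  2.017  0.542  0.925 -1.021]
```

View pics/scene3c.png

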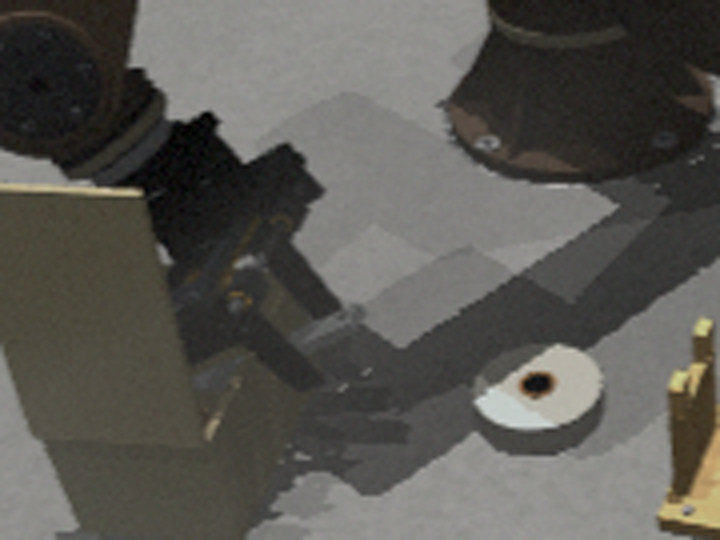

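View pics/wrist3.png

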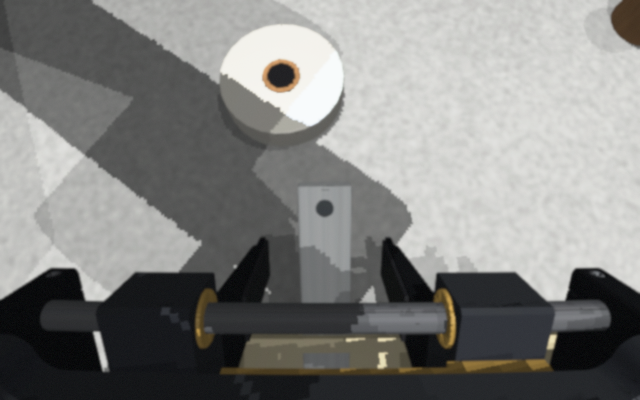

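The fingers straddle the bar, with its centre at (324,240) between the finger faces (262,250) and (388,250), and there is no contact force. I close the gripper.

>>> jog_arm([
  [[0, 0, 0, 0, 0, 0, 45], [0, 0, 0, 0, 0, 0, 36], [0, 0, 0, 0, 0, 0, 30], [0, 0, 0, 0, 0, 0, 26], [0, 0, 0, 0, 0, 0, 22], [0, 0, 0, 0, 0, 0, 18], [0, 0, 0, 0, 0, 0, 15], [0, 0, 0, 0, 0, 0, 15], [0, 0, 0, 0, 0, 0, 15], [0, 0, 0, 0, 0, 0, 15]],
])

```text
time: 3.98
eef_pos: [0.4326, -0.1494, 0.0719]
ee_rot: [0.964, -0.061, 0.016, -0.259]
wrist_force: [-0.3, -1.1, -0.4]
opening: 0.25
```

```bash
python3 - <<'E'
from h import *
state(); d=img('wrist','wrist4.png')
a=cv2.imread('pics/wrist4.png')[150:320,200:450]; cv2.imwrite('pics/wrist4c.png',cv2.resize(a,None,fx=3,fy=3,interpolation=cv2.INTER_CUBIC))
E
```

```text
t 3.98 p [ 0.4326 -0.1494  0.0719] F [-0.28 -1.11 -0.45] T [-0.327  0.157  0.047] open mm 23.7 q [-0.732  0.593  2.017  0.542  0.925 -1.021]
```

View pics/wrist4c.png

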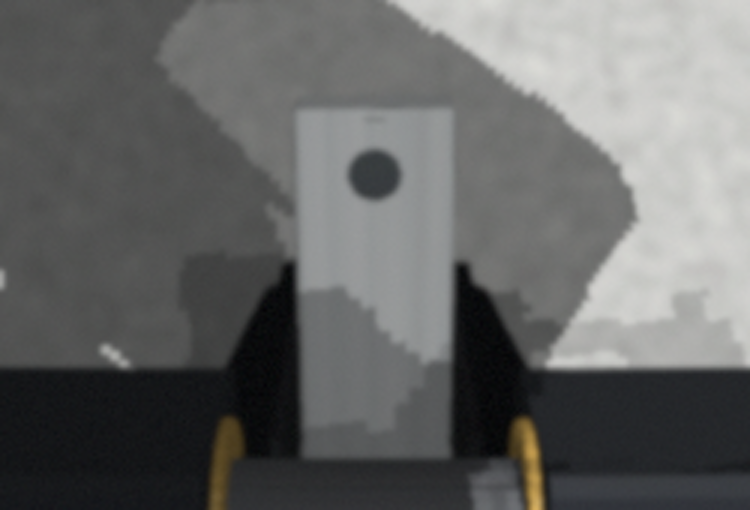

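```bash
cat >> h.py <<'E'
def tipmeas(d,pl,pr,width=.024):
    """end corners of upper face seen by wrist -> tool-frame points using known width"""
    n=cv2.undistortPoints(np.array([pl,pr],float).reshape(-1,1,2),np.array(d['K'],float),np.array(d['distortion'],float)).reshape(-1,2)
    H=np.array(d['hand_eye'])
    v=np.c_[n,np.ones(2)]@H[:3,:3].T; o=H[:3,3]
    # same-tool-z plane
    for zz in (-HP-.005,):
        P=o+v*((zz-o[2])/v[:,2])[:,None]; print('on plane z',zz,P.round(4).tolist(),'w',np.linalg.norm(P[0]-P[1]).round(4))
E
python3 - <<'E'
from h import *
d=img('wrist')
tipmeas(d,(200+296/3-.3,150+108/3-.3),(200+453/3-.3,150+108/3-.3))
Rt=Rtool(BY,30)
s=robot.sense(); p=s['eef_pos']
E
```

```text
on plane z -0.0238 [[-0.0125, -0.0463, -0.0238], [0.0102, -0.0463, -0.0238]] w 0.0227
```

```bash
python3 - <<'E'
from h import *
d=img('wrist','wrist5.png')
g=cv2.cvtColor(d['pixels'],cv2.COLOR_RGB2GRAY).astype(float)
for r in (190,200,215,225,240,260,280,298): print(r,g[r,290:312].astype(int).tolist(),'|',g[r,340:362].astype(int).tolist())
print(g[178:194,325].astype(int), g[290:312,325].astype(int))
H=np.array(d['hand_eye']);print(H.round(3))
E
```

```text
190 [113, 115, 114, 114, 113, 116, 114, 116, 127, 140, 147, 149, 151, 150, 151, 152, 152, 151, 150, 147, 149, 150] | [143, 144, 146, 147, 150, 151, 150, 151, 149, 147, 137, 124, 115, 115, 114, 116, 115, 117, 117, 116, 115, 114]
200 [114, 115, 114, 115, 114, 114, 112, 112, 120, 135, 146, 150, 151, 151, 152, 152, 153, 151, 150, 149, 148, 149] | [144, 145, 147, 148, 149, 150, 150, 150, 149, 146, 138, 123, 114, 115, 115, 115, 114, 114, 113, 112, 112, 112]
215 [85, 83, 84, 86, 89, 92, 98, 107, 118, 130, 141, 148, 150, 151, 151, 152, 153, 152, 150, 148, 148, 148] | [145, 145, 147, 148, 149, 150, 151, 149, 147, 145, 137, 124, 115, 113, 112, 112, 110, 111, 113, 113, 113, 114]
225 [84, 91, 102, 111, 114, 115, 113, 113, 116, 125, 138, 146, 150, 151, 151, 151, 152, 152, 151, 151, 148, 149] | [145, 146, 147, 149, 149, 150, 150, 149, 147, 143, 135, 126, 119, 116, 116, 116, 113, 112, 111, 111, 109, 109]
240 [65, 65, 58, 46, 26, 14, 10, 28, 63, 103, 131, 144, 148, 150, 151, 151, 152, 152, 151, 149, 148, 148] | [145, 146, 147, 149, 149, 149, 149, 148, 146, 136, 112, 75, 38, 16, 10, 28, 58, 90, 108, 
[... 172 characters left out ...]
 58, 27, 19, 16, 14, 10, 11, 9, 7, 9, 10]
280 [12, 11, 13, 14, 16, 17, 16, 12, 24, 43, 72, 93, 103, 108, 108, 108, 109, 109, 111, 109, 110, 108] | [90, 90, 89, 90, 89, 90, 89, 88, 87, 78, 58, 31, 17, 12, 13, 16, 18, 16, 15, 11, 13, 7]
298 [18, 21, 20, 22, 18, 14, 16, 14, 19, 31, 52, 71, 81, 86, 89, 89, 89, 89, 90, 91, 90, 88] | [87, 88, 89, 90, 89, 88, 88, 87, 83, 69, 48, 27, 16, 13, 17, 14, 18, 15, 18, 18, 16, 12]
[115 114 114 111 109 110 110 115 129 142 143 137 138 144 148 149] [110 108 108 104  97  90  89  89  90  89  89  85  72  55  42  39  41  42
  41  42  45  45]
[[ 1.    -0.     0.    -0.001]
 [ 0.     0.958  0.287 -0.082]
 [-0.    -0.287  0.958 -0.171]
 [ 0.     0.     0.     1.   ]]
```

The gripper holds the bar (opening 23.7 mm against 24 mm wide), parallel to the tool's y axis. I lift it 3 mm off the sill and start drawing it along its own axis.

>>> jog_arm([
  [[0, 0, -0.04, 0, 0, 0, 15], [0, 0, -0.08, 0, 0, 0, 15], [0, -0.1, -0.08, 0, 0, 0, 15], [0, -0.22, -0.08, 0, 0, 0, 15], [0, -0.36, -0.08, 0, 0, 0, 15], [0, -0.52, -0.08, 0, 0, 0, 15], [0, -0.68, -0.08, 0, 0, 0, 15], [0, -0.84, -0.08, 0, 0, 0, 15], [0, -1.0, -0.08, 0, 0, 0, 15], [0, -1.1, -0.08, 0, 0, 0, 15]],
])

```text
time: 4.97
eef_pos: [0.4373, -0.1124, 0.0973]
ee_rot: [0.964, -0.061, 0.016, -0.259]
wrist_force: [0.1, -0.2, -1.0]
opening: 0.251
```

```bash
python3 - <<'E'
from h import *
state(); d=img('scene','scene6.png');img('wrist','wrist6.png')
a=cv2.imread('pics/scene6.png')[100:235,130:310]; cv2.imwrite('pics/scene6c.png',cv2.resize(a,None,fx=4,fy=4,interpolation=cv2.INTER_CUBIC))
E
```

```text
t 4.97 p [ 0.4373 -0.1124  0.0973] F [ 0.11 -0.17 -1.03] T [-0.339  0.039  0.002] open mm 23.8 q [-0.668  0.533  2.04   0.561  0.939 -0.962]
```

View pics/scene6c.png

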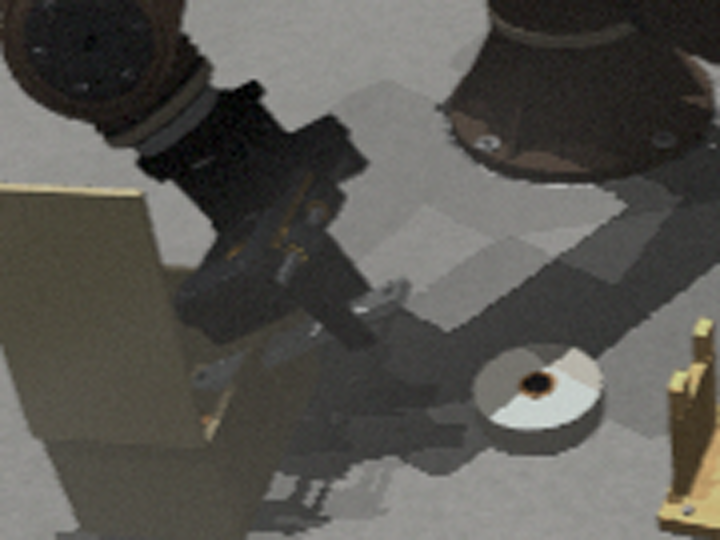

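View pics/wrist6.png

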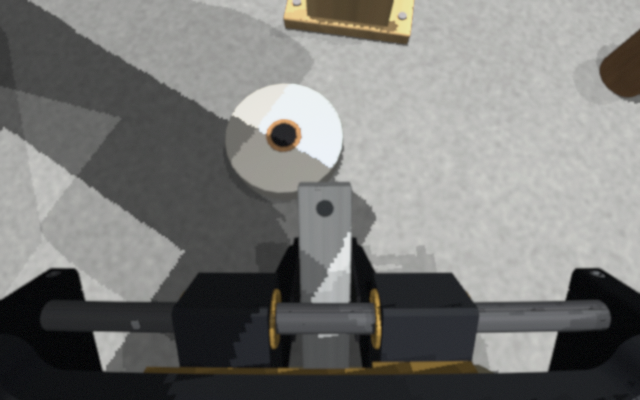

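The bar moves with the gripper: its tip in the wrist view is still at (325,184), and the force is about 1 N. I keep drawing it out.

>>> jog_arm([
  [[0, -0.2, 0, 0, 0, 0, 15], [0, -0.45, 0, 0, 0, 0, 15], [0, -0.75, 0, 0, 0, 0, 15], [0, -1.05, 0, 0, 0, 0, 15], [0, -1.35, 0, 0, 0, 0, 15], [0, -1.65, 0, 0, 0, 0, 15], [0, -1.95, 0, 0, 0, 0, 15], [0, -2.25, 0, 0, 0, 0, 15], [0, -2.55, 0, 0, 0, 0, 15], [0, -2.8, 0, 0, 0, 0, 15]],
])

```text
time: 5.9
eef_pos: [0.4496, -0.0158, 0.1536]
ee_rot: [0.964, -0.061, 0.017, -0.259]
wrist_force: [-0.2, 0.2, -0.9]
opening: 0.249
```

```bash
python3 - <<'E'
from h import *
state(); d=img('scene','scene7.png');img('wrist','wrist7.png');img('side','side7.png')
a=cv2.imread('pics/scene7.png')[90:225,130:310]; cv2.imwrite('pics/scene7c.png',cv2.resize(a,None,fx=4,fy=4,interpolation=cv2.INTER_CUBIC))
E
```

```text
t 5.9 p [ 0.4496 -0.0158  0.1536] F [-0.22  0.16 -0.93] T [-0.372  0.05  -0.015] open mm 23.7 q [-0.48   0.402  2.064  0.607  0.967 -0.778]
```

View pics/scene7c.png

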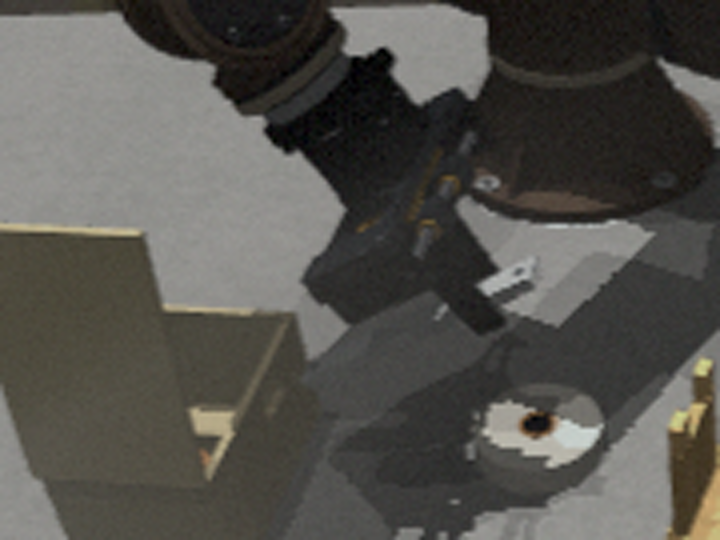

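View pics/side7.png

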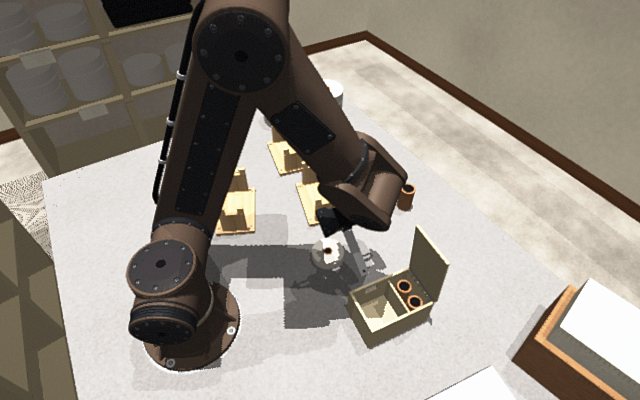

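The bar is clear of the slot, which now shows empty at (275,400) in the crop, and by my reckoning the tail is 27 mm outside the wall. Next I raise and level it.

```bash
python3 - <<'E'
from h import *
SC=np.array([.510,.191]); SY=-15.7
R1=Rtool(BY,0); W=np.array([.46,.04,.21]); plan(W,R1)
ys=np.array([-np.sin(np.radians(SY)),np.cos(np.radians(SY))])
R2=Rtool(SY,0); H=np.r_[SC+.057*ys,.20]; print(H); plan(H,R2,(W,R1))
E
```

```text
plan shift [ 0.083 -1.952 -0.513] rot [-3.002e+01 -2.000e-02  1.100e-01] | dist mm 80.8
[0.52542423 0.24587343 0.2       ]
plan shift [ 0.968 -5.313  0.25 ] rot [0.  0.  8.4] | dist mm 216.3
```

>>> jog_arm([
  [[0.01, -0.2, -0.1, -2, 0, 0, 15], [0.02, -0.4, -0.2, -5, 0, 0, 15], [0.03, -0.6, -0.28, -8, 0, 0, 15], [0.04, -0.85, -0.34, -11.5, 0, 0, 15], [0.05, -1.1, -0.4, -15, 0, 0, 15], [0.06, -1.3, -0.44, -18.5, 0, 0, 15], [0.07, -1.5, -0.48, -22, 0, 0, 15], [0.08, -1.7, -0.51, -25, 0, 0, 15], [0.08, -1.85, -0.51, -28, 0, 0, 15], [0.08, -1.95, -0.51, -30, 0, 0.1, 15]],
])

```text
time: 6.88
eef_pos: [0.4601, 0.0397, 0.2097]
ee_rot: [0.998, -0.064, 0.0, 0.001]
wrist_force: [-0.0, 0.2, -1.5]
opening: 0.253
```

```bash
python3 - <<'E'
from h import *
state(); d=img('scene','scene8.png');img('wrist','wrist8.png')
a=cv2.imread('pics/scene8.png')[90:225,130:330]; cv2.imwrite('pics/scene8c.png',cv2.resize(a,None,fx=4,fy=4,interpolation=cv2.INTER_CUBIC))
SC=np.array([.510,.191]); SY=-15.7
ys=np.array([-np.sin(np.radians(SY)),np.cos(np.radians(SY))])
R2=Rtool(SY,0); H=np.r_[SC+.057*ys,.20];plan(H,R2)
E
```

```text
t 6.88 p [0.4601 0.0397 0.2097] F [-0.03  0.15 -1.49] T [ 0.108  0.01  -0.022] open mm 24.0 q [-0.056  0.266  1.949 -0.003  0.927  0.074]
plan shift [ 0.97  -5.309  0.238] rot [-0.01  0.03  8.43] | dist mm 216.1
```

View pics/scene8c.png

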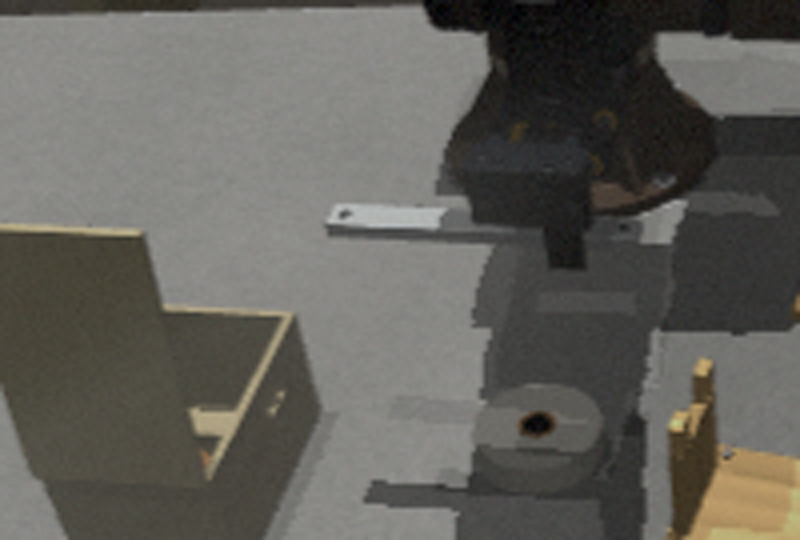

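View pics/wrist8.png

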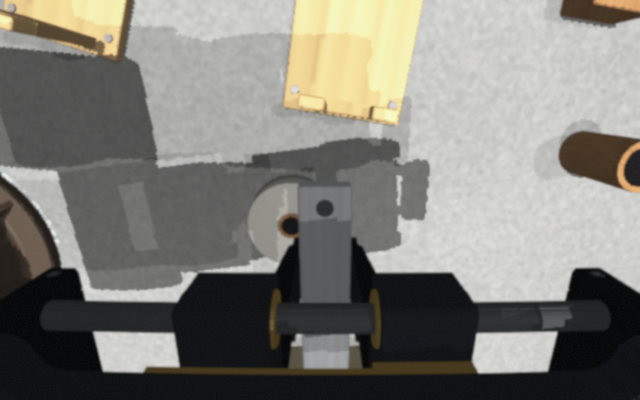

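```bash
python3 - <<'E'
from h import *
a=cv2.imread('pics/scene8.png')
b=np.hstack([cv2.resize(a[135:160,205:245],None,fx=9,fy=9,interpolation=cv2.INTER_CUBIC),cv2.resize(a[135:160,262:302],None,fx=9,fy=9,interpolation=cv2.INTER_CUBIC)])
cv2.imwrite('pics/ends8.png',b)
E
```

```text
(no output)
```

View pics/ends8.png

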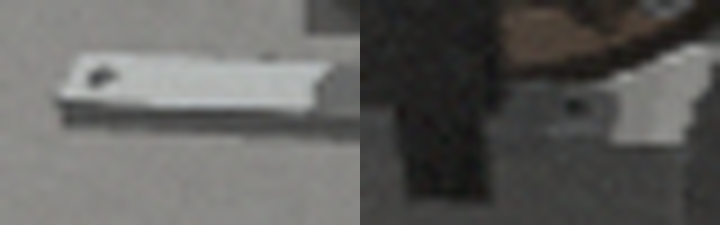

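```bash
python3 - <<'E'
from h import *
d=img('scene'); s=robot.sense(); p=np.array(s['eef_pos']); Rt=R.from_quat(s['ee_rot']).as_matrix()
o,v=rays(d,[(216.3-.45,143.3-.45),(285.9-.45,146.7-.45)])
n=Rt[:,0]; P=o+v*(((p-o)@n)/(v@n))[:,None]
q=(P-p)@Rt; print('tool frame',q.round(4)); print('world',P.round(4),'tilt deg',np.degrees(np.arctan2(q[1,2]-q[0,2],q[0,1]-q[1,1])),'mid',q.mean(0), 'span',np.linalg.norm(P[1]-P[0]))
w=img('wrist')
# tip hole and tip edges in the wrist picture: hole (325,208), tip edge row 184.5
Hh=np.array(w['hand_eye'])
nn=cv2.undistortPoints(np.array([[[325,208.]],[[325,184.5]]]),np.array(w['K'],float),np.array(w['distortion'],float)).reshape(-1,2)
vv=np.c_[nn,np.ones(2)]@Hh[:3,:3].T
for z in (-.0238,-.018): print(z,(Hh[:3,3]+vv*((z-Hh[2,3])/vv[:,2])[:,None]).round(4))
E
```

```text
tool frame [[ 0.      0.1461 -0.0241]
 [ 0.     -0.0343 -0.0239]]
world [[ 0.4414 -0.1051  0.2331]
 [ 0.4642  0.0738  0.2332]] tilt deg 0.07180857144354559 mid [ 1.27812849e-16  5.58958190e-02 -2.40330782e-02] span 0.1803746857858187
-0.0238 [[-0.001  -0.0356 -0.0238]
 [-0.001  -0.0463 -0.0238]]
-0.018 [[-0.001  -0.0338 -0.018 ]
 [-0.001  -0.0449 -0.018 ]]
```

The bar's two end holes, at (216,143) and (286,147) in the scene view, measure as level within 0.1° and 180 mm apart. The upper face is at tool z −24.0 mm as planned, and the bar's centre is 55 mm from the TCP along tool y. I move to hover over the stand.

>>> jog_arm([
  [[0.05, -0.3, 0, 0, 0, 0.5, 15], [0.12, -0.8, 0, 0, 0, 1.4, 15], [0.22, -1.4, 0, 0, 0, 2.4, 15], [0.34, -2.0, 0, 0, 0, 3.4, 15], [0.46, -2.65, 0, 0, 0, 4.4, 15], [0.6, -3.3, 0, 0, 0, 5.4, 15], [0.72, -3.95, 0.1, 0, 0, 6.4, 15], [0.85, -4.6, 0.15, 0, 0, 7.4, 15], [0.94, -5.1, 0.2, 0, 0, 8.1, 15], [0.97, -5.28, 0.24, 0, 0, 8.4, 15]],
])

```text
time: 7.92
eef_pos: [0.5262, 0.2452, 0.1991]
ee_rot: [0.991, -0.137, -0.001, -0.001]
wrist_force: [-1.2, -0.3, -1.8]
opening: 0.251
```

```bash
python3 - <<'E'
from h import *
import pickle
state(); D=[img('scene','scene9.png'),img('wrist','wrist9.png'),img('side','side9.png')]
pickle.dump(D,open('d9.pkl','wb'))
a=cv2.imread('pics/scene9.png')[130:250,270:400]; cv2.imwrite('pics/scene9c.png',cv2.resize(a,None,fx=5,fy=5,interpolation=cv2.INTER_CUBIC)[:600])
a=cv2.imread('pics/side9.png')[120:260,260:400]; cv2.imwrite('pics/side9c.png',cv2.resize(a,None,fx=4,fy=4,interpolation=cv2.INTER_CUBIC)[:600])
E
```

```text
t 7.92 p [0.5262 0.2452 0.1991] F [-1.21 -0.27 -1.83] T [0.053 0.004 0.043] open mm 23.9 q [0.321 0.444 1.689 0.003 1.009 0.595]
```

View pics/scene9c.png

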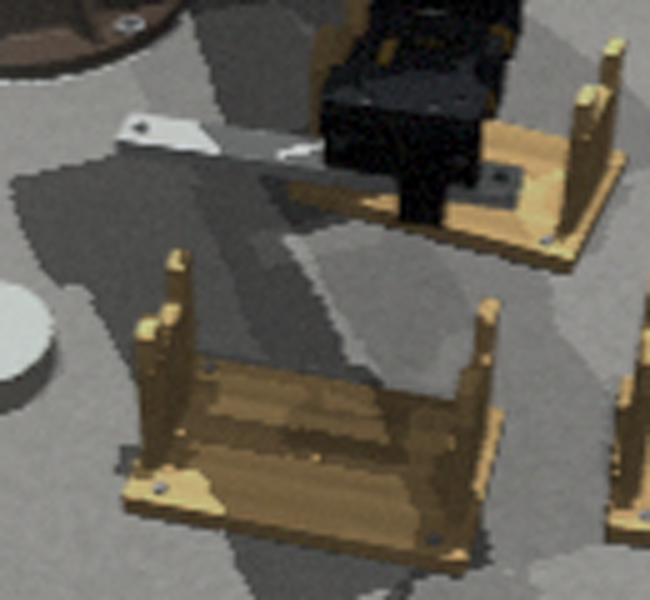

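View pics/side9c.png

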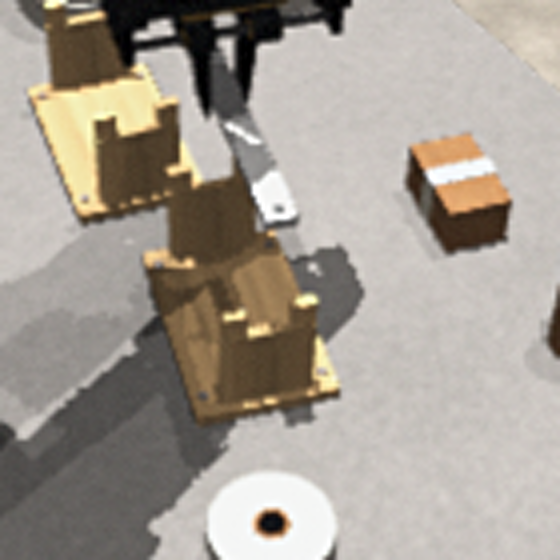

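View pics/wrist9.png

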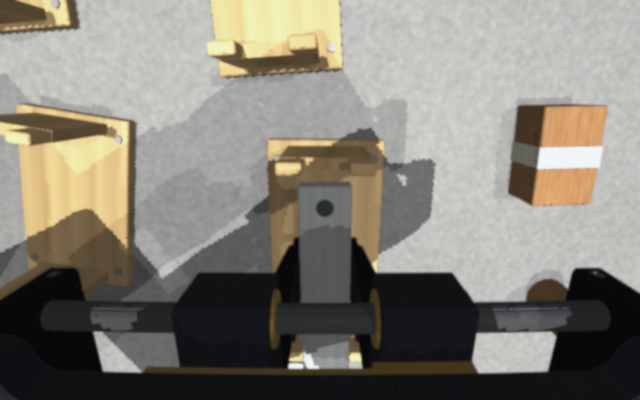

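```bash
python3 - <<'E'
import cv2
a=cv2.imread('pics/wrist9.png')[125:225,255:400]; cv2.imwrite('pics/wrist9c.png',cv2.resize(a,None,fx=5.5,fy=5.5,interpolation=cv2.INTER_CUBIC))
a=cv2.imread('pics/scene9.png')[175:250,290:375]; cv2.imwrite('pics/scene9d.png',cv2.resize(a,None,fx=8,fy=8,interpolation=cv2.INTER_CUBIC))
a=cv2.imread('pics/side9.png')[155:230,290:350]; cv2.imwrite('pics/side9d.png',cv2.resize(a,None,fx=8,fy=8,interpolation=cv2.INTER_CUBIC))
E
```

```text
(no output)
```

View pics/wrist9c.png

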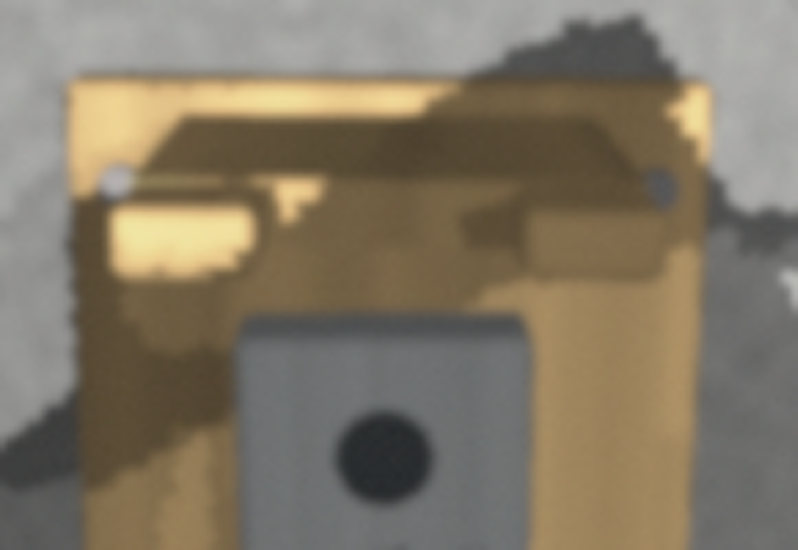

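View pics/side9d.png

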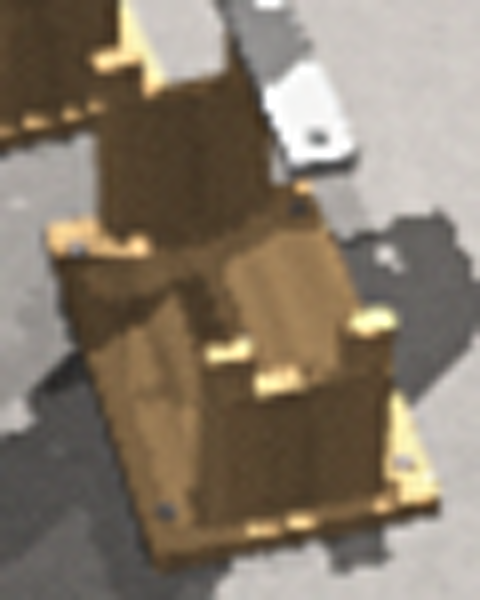

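View pics/scene9d.png

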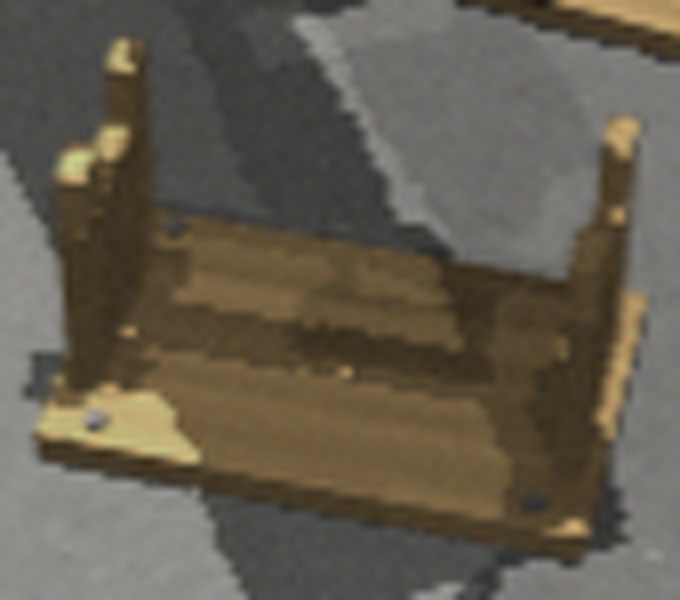

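```bash
python3 - <<'E'
from h import *
import pickle
sc,w,sd=pickle.load(open('d9.pkl','rb'))
fw=lambda u,v:(255+u/5.5-.4,125+v/5.5-.4); fd=lambda u,v:(290+u/8-.45,155+v/8-.45); fc=lambda u,v:(290+u/8-.45,175+v/8-.45)
A=onz(w,[fw(*c) for c in [(108,205),(665,208),(108,278),(665,280),(257,278),(525,280)]],.114)
print('wrist far cheek',A.round(4)); print('widths',np.linalg.norm(A[1]-A[0]),np.linalg.norm(A[4]-A[5]),'mid',((A[0]+A[1]+A[2]+A[3])/4).round(4),'yaw',np.degrees(np.arctan2(*(A[1]-A[0])[[1,0]])))
b=onz(w,[fw(*c) for c in [(70,80),(712,82)]],.014);print('base far',b.round(4),np.linalg.norm(b[1]-b[0]),'mid',b.mean(0).round(4))
N=onz(sd,[fd(*c) for c in [(207,360),(396,328),(252,352),(345,335)]],.114); print('side near cheek front top',N.round(4),np.linalg.norm(N[1]-N[0]),np.linalg.norm(N[3]-N[2]),'mid',N[:2].mean(0).round(4),'yaw',np.degrees(np.arctan2(*(N[1]-N[0])[[1,0]])))
P=onz(sc,[fc(*c) for c in [(125,55),(75,165),(622,138)]],.114);print('scene prong tops: near back, near front, far back',P.round(4))
# predicted points for stand pose
def stand(c,yaw,x,y): 
    a=np.radians(yaw); return np.r_[c[0]+x*np.cos(a)-y*np.sin(a),c[1]+x*np.sin(a)+y*np.cos(a)]
for c,yaw in (((.510,.191),-15.7),):
    print([stand(c,yaw,x,y).round(4).tolist() for x,y in [(0,.085),(0,-.085),(-.028,-.085),(.028,-.085),(-.028,.085),(0,.096)]])
# tool axis position of bar
s=robot.sense();print(s['eef_pos'],np.degrees(np.arctan2(*R.from_quat(s['ee_rot']).as_matrix()[[1,0],0])))
E
```

```text
wrist far cheek [[0.4986 0.2913 0.114 ]
 [0.5709 0.2705 0.114 ]
 [0.4954 0.2818 0.114 ]
 [0.5685 0.2608 0.114 ]
 [0.515  0.2762 0.114 ]
 [0.5501 0.266  0.114 ]]
widths 0.07522471291567982 0.0365578896099374 mid [0.5334 0.2761 0.114 ] yaw -16.069053825445753
base far [[0.48   0.3027 0.014 ]
 [0.5939 0.2701 0.014 ]] 0.11847376645510382 mid [0.5369 0.2864 0.014 ]
side near cheek front top [[0.451  0.1185 0.114 ]
 [0.5209 0.0954 0.114 ]
 [0.4676 0.1132 0.114 ]
 [0.5023 0.1024 0.114 ]] 0.07354118271221675 0.036347901044465884 mid [0.486  0.1069 0.114 ] yaw -18.274677614007576
scene prong tops: near back, near front, far back [[0.461  0.1186 0.114 ]
 [0.5164 0.1027 0.114 ]
 [0.5097 0.2822 0.114 ]]
[[0.533, 0.2728], [0.487, 0.1092], [0.46, 0.1167], [0.514, 0.1016], [0.506, 0.2804], [0.536, 0.2834]]
[0.52525828 0.24309031 0.19941182] -15.747081046238558
```

The notch walls measure 36.4 mm apart and the cheek width 74–75 mm (76 given), so the points hold. The seat is at (0.511,0.193), yaw −15.8°. I lower to about 5 mm above contact.

```bash
cat >> h.py <<'E'
SC=np.array([.511,.193]); SY=-15.8
ys=np.array([-np.sin(np.radians(SY)),np.cos(np.radians(SY))])
E
python3 - <<'E'
from h import *
state(); plan(np.r_[SC+.055*ys,.081],Rtool(SY,0))
E
```

```text
t 8.07 p [0.5253 0.2431 0.1994] F [ 0.27  0.   -1.61] T [0.037 0.024 0.047] open mm 23.8 q [3.190e-01 4.420e-01 1.692e+00 1.000e-03 1.009e+00 5.930e-01]
plan shift [ 0.004 -0.072  2.96 ] rot [-0.01  0.11  0.05] | dist mm 118.4
```

>>> jog_arm([
  [[0, -0.07, 0.2, 0, 0, 0, 15], [0, -0.07, 0.5, 0, 0, 0, 15], [0, -0.07, 0.85, 0, 0, 0, 15], [0, -0.07, 1.2, 0, 0, 0, 15], [0, -0.07, 1.55, 0, 0, 0, 15], [0, -0.07, 1.9, 0, 0, 0, 15], [0, -0.07, 2.2, 0, 0, 0, 15], [0, -0.07, 2.5, 0, 0, 0, 15], [0, -0.07, 2.75, 0, 0, 0, 15], [0, -0.07, 2.95, 0, 0, 0, 15]],
])

```text
time: 8.9
eef_pos: [0.526, 0.2458, 0.0811]
ee_rot: [0.99, -0.138, -0.001, -0.0]
wrist_force: [1.0, 0.2, -1.9]
opening: 0.251
```

```bash
python3 - <<'E'
from h import *
state(); img('scene','scene10.png');img('side','side10.png');img('wrist','wrist10.png')
a=cv2.imread('pics/scene10.png')[160:250,280:380]; a=cv2.resize(a,None,fx=4,fy=4,interpolation=cv2.INTER_CUBIC)
b=cv2.imread('pics/side10.png')[150:240,280:370]; b=cv2.resize(b,None,fx=4,fy=4,interpolation=cv2.INTER_CUBIC)
cv2.imwrite('pics/c10.png',np.hstack([a,b]))
E
```

```text
t 8.9 p [0.526  0.2458 0.0811] F [ 0.99  0.18 -1.88] T [ 0.106  0.006 -0.057] open mm 23.8 q [3.230e-01 5.940e-01 1.798e+00 1.000e-03 7.510e-01 5.980e-01]
```

View pics/c10.png

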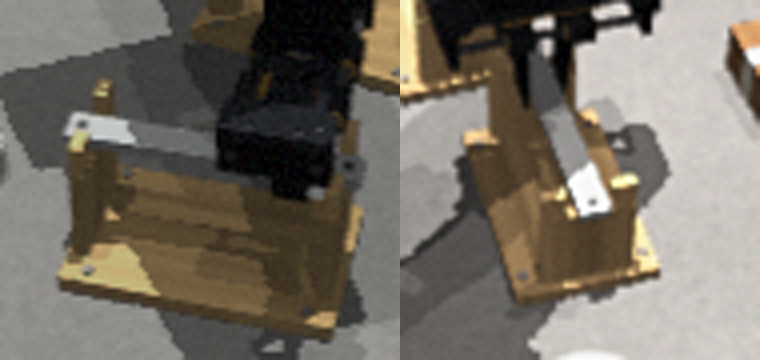

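View pics/wrist10.png

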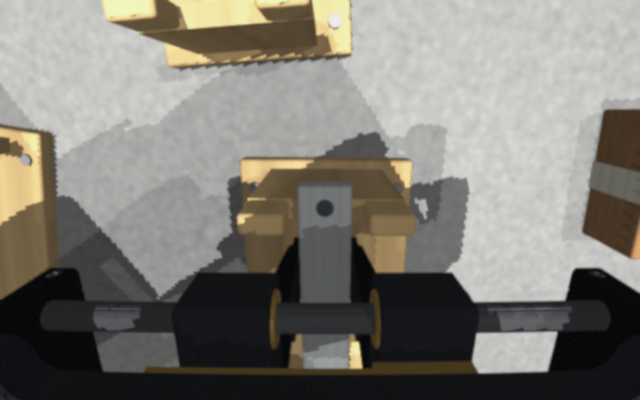

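The bar sits between the prongs at both cheeks; in the wrist view it spans 299–351 and the prong gap spans 283–369. I lower slowly onto the floors.

>>> jog_arm([
  [[0, 0, 0.02, 0, 0, 0, 15], [0, 0, 0.04, 0, 0, 0, 15], [0, 0, 0.06, 0, 0, 0, 15], [0, 0, 0.08, 0, 0, 0, 15], [0, 0, 0.09, 0, 0, 0, 15], [0, 0, 0.1, 0, 0, 0, 15], [0, 0, 0.11, 0, 0, 0, 15], [0, 0, 0.12, 0, 0, 0, 15], [0, 0, 0.12, 0, 0, 0, 15], [0, 0, 0.12, 0, 0, 0, 15]],
])

```text
time: 9.88
eef_pos: [0.5262, 0.2467, 0.0773]
ee_rot: [0.991, -0.137, -0.0, -0.0]
wrist_force: [-0.3, -0.9, -1.7]
opening: 0.247
```

```bash
python3 - <<'E'
from h import *
state()
E
```

```text
t 9.88 p [0.5262 0.2467 0.0773] F [-0.33 -0.92 -1.68] T [ 0.035 -0.004  0.065] open mm 23.5 q [3.240e-01 6.000e-01 1.799e+00 1.000e-03 7.430e-01 5.990e-01]
```

>>> jog_arm([
  [[0, 0, 0.005, 0, 0, 0, 15], [0, 0, 0.01, 0, 0, 0, 15], [0, 0, 0.015, 0, 0, 0, 15], [0, 0, 0.02, 0, 0, 0, 15], [0, 0, 0.025, 0, 0, 0, 15], [0, 0, 0.03, 0, 0, 0, 15], [0, 0, 0.035, 0, 0, 0, 15], [0, 0, 0.04, 0, 0, 0, 15], [0, 0, 0.04, 0, 0, 0, 15], [0, 0, 0.04, 0, 0, 0, 15]],
])

```text
time: 10.72
eef_pos: [0.5262, 0.2467, 0.0771]
ee_rot: [0.991, -0.137, 0.0, -0.001]
wrist_force: [-4.7, -0.9, 15.5]
opening: 0.25
```

```bash
python3 - <<'E'
from h import *
state()
E
```

```text
t 10.72 p [0.5262 0.2467 0.0771] F [-4.69 -0.92 15.47] T [-0.329  0.888 -0.048] open mm 23.8 q [3.24e-01 6.00e-01 1.80e+00 1.00e-03 7.41e-01 5.99e-01]
```

Contact is felt at 15 N upward. I ease off 1 mm and open gently, just clear of the bar.

>>> jog_arm([
  [[0, 0, -0.01, 0, 0, 0, 15], [0, 0, -0.02, 0, 0, 0, 15], [0, 0, -0.028, 0, 0, 0, 15], [0, 0, -0.028, 0, 0, 0, 15], [0, 0, -0.028, 0, 0, 0, 22], [0, 0, -0.028, 0, 0, 0, 24], [0, 0, -0.028, 0, 0, 0, 26], [0, 0, -0.028, 0, 0, 0, 30], [0, 0, -0.028, 0, 0, 0, 36], [0, 0, -0.028, 0, 0, 0, 44]],
])

```text
time: 11.55
eef_pos: [0.5262, 0.2467, 0.0766]
ee_rot: [0.991, -0.137, -0.0, -0.0]
wrist_force: [0.9, 0.3, -0.1]
opening: 0.4
```

```bash
python3 - <<'E'
from h import *
state(); img('scene','scene11.png');img('side','side11.png');img('wrist','wrist11.png')
a=cv2.imread('pics/scene11.png')[160:250,280:380]; a=cv2.resize(a,None,fx=4,fy=4,interpolation=cv2.INTER_CUBIC)
b=cv2.imread('pics/side11.png')[150:240,280:370]; b=cv2.resize(b,None,fx=4,fy=4,interpolation=cv2.INTER_CUBIC)
cv2.imwrite('pics/c11.png',np.hstack([a,b]))
E
```

```text
t 11.55 p [0.5262 0.2467 0.0766] F [ 0.95  0.26 -0.06] T [-0.013  0.045 -0.04 ] open mm 38.0 q [3.24e-01 6.01e-01 1.80e+00 1.00e-03 7.41e-01 5.99e-01]
```

View pics/c11.png

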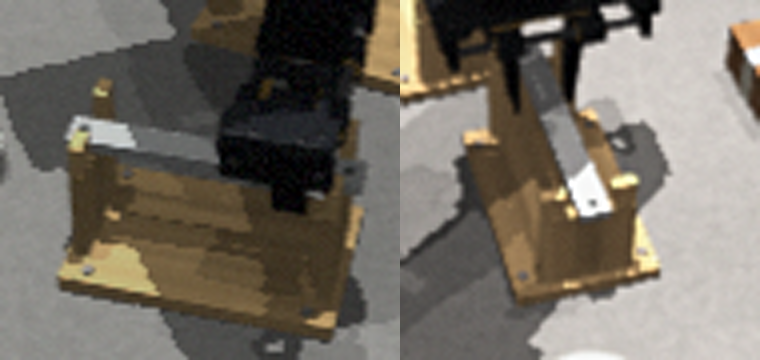

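View pics/wrist11.png

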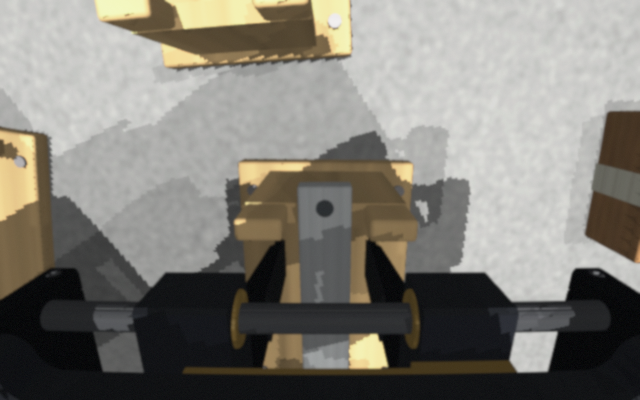

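The bar is released and lies in both notches, and the wrist force is back to about zero. I open a little more and retreat straight up.

>>> jog_arm([
  [[0, 0, 0, 0, 0, 0, 55], [0, 0, 0, 0, 0, 0, 55], [0, 0, -0.1, 0, 0, 0, 55], [0, 0, -0.3, 0, 0, 0, 55], [0, 0, -0.6, 0, 0, 0, 55], [0, 0, -1.1, 0, 0, 0, 55], [0, 0, -1.7, 0, 0, 0, 50], [0, 0, -2.5, 0, 0, 0, 40], [0, 0, -3.3, 0, 0, 0, 20], [0, 0, -4.0, 0, 0, 0, 0]],
])

```text
time: 12.53
eef_pos: [0.5261, 0.2466, 0.2397]
ee_rot: [0.991, -0.137, 0.0, -0.001]
wrist_force: [1.0, 0.2, 0.2]
opening: 0.373
```

```bash
python3 - <<'E'
from h import *
state(); img('scene','scene12.png');img('side','side12.png')
a=cv2.imread('pics/scene12.png')[160:250,280:380]; a=cv2.resize(a,None,fx=4,fy=4,interpolation=cv2.INTER_CUBIC)
b=cv2.imread('pics/side12.png')[150:240,280:370]; b=cv2.resize(b,None,fx=4,fy=4,interpolation=cv2.INTER_CUBIC)
cv2.imwrite('pics/c12.png',np.hstack([a,b]))
E
```

```text
t 12.53 p [0.5261 0.2466 0.2397] F [0.99 0.25 0.17] T [ 0.01   0.021 -0.031] open mm 35.5 q [3.240e-01 4.030e-01 1.639e+00 1.000e-03 1.098e+00 5.990e-01]
```

View pics/c12.png

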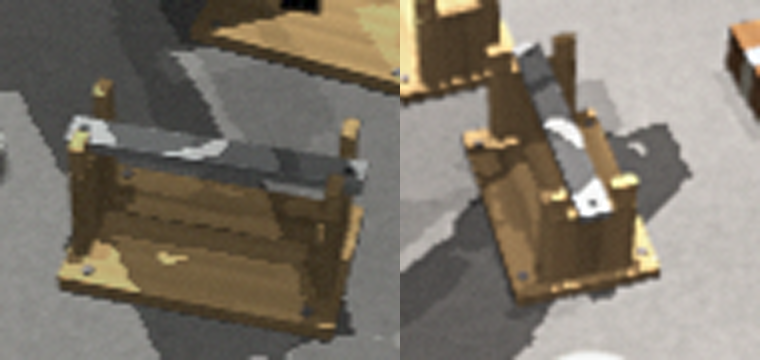

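View pics/scene12.png

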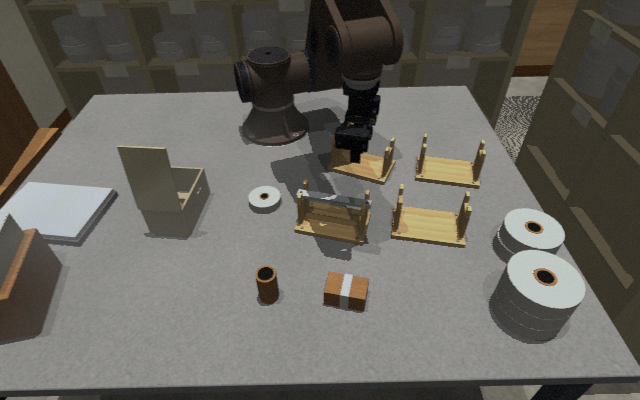

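The bar lies flat across both cheeks, with its ends just past the outer faces. The reel, carton and core are unmoved. Now the lid: I go round behind it, on its far side, with the fingers shut.

```bash
python3 - <<'E'
from h import *
import pickle
W=np.array([.62,.0,.30]); R1=Rtool(BY,0); plan(W,R1)
B=binp(.135,0,.30); print(B); plan(B,R1,(W,R1))
E
```

```text
plan shift [ 3.911  5.311 -1.449] rot [-0.28 -0.38 -8.46] | dist mm 270.1
[ 0.58190575 -0.26615372  0.3       ]
plan shift [-0.099  6.721  0.   ] rot [0. 0. 0.] | dist mm 268.9
```

>>> jog_arm([
  [[0.3, 0.4, -0.15, 0, 0, -0.8, 0], [0.7, 0.95, -0.35, 0, 0, -1.7, 0], [1.1, 1.5, -0.55, 0, 0, -2.5, 0], [1.5, 2.05, -0.75, 0, 0, -3.4, 0], [1.9, 2.6, -0.95, 0, 0, -4.2, 0], [2.35, 3.2, -1.1, -0.1, -0.2, -5.1, 0], [2.75, 3.75, -1.2, -0.1, -0.2, -5.9, 0], [3.15, 4.3, -1.3, -0.2, -0.3, -6.8, 0], [3.6, 4.85, -1.4, -0.2, -0.3, -7.6, 0], [3.9, 5.3, -1.45, -0.3, -0.4, -8.5, 0]],
])

```text
time: 13.47
eef_pos: [0.6193, -0.0018, 0.295]
ee_rot: [0.998, -0.063, -0.004, 0.002]
wrist_force: [0.7, -0.1, 0.0]
opening: 0.005
```

```bash
python3 - <<'E'
from h import *
state(); plan(binp(.135,0,.30),Rtool(BY,0))
E
```

```text
t 13.47 p [ 0.6193 -0.0018  0.295 ] F [ 0.71 -0.1   0.04] T [ 0.015 -0.03   0.024] open mm 0.5 q [-0.108  0.42   1.459 -0.004  1.27   0.02 ]
plan shift [-0.092  6.674 -0.098] rot [0.24 0.42 0.03] | dist mm 267.0
```

>>> jog_arm([
  [[0.1, 0.5, -0.1, 0.2, 0.4, 0, 0], [0.15, 1.2, -0.1, 0.2, 0.4, 0, 0], [0.2, 1.9, -0.1, 0.2, 0.4, 0, 0], [0.2, 2.6, -0.1, 0.2, 0.4, 0, 0], [0.15, 3.4, -0.1, 0.2, 0.4, 0, 0], [0.1, 4.2, -0.1, 0.2, 0.4, 0, 0], [0.05, 5.0, -0.1, 0.2, 0.4, 0, 0], [0, 5.7, -0.1, 0.2, 0.4, 0, 0], [-0.05, 6.3, -0.1, 0.2, 0.4, 0, 0], [-0.09, 6.67, -0.1, 0.2, 0.4, 0, 0]],
])

```text
time: 14.3
eef_pos: [0.5807, -0.2663, 0.2994]
ee_rot: [0.998, -0.064, -0.001, 0.0]
wrist_force: [0.7, -0.0, -0.6]
opening: 0.005
```

```bash
python3 - <<'E'
from h import *
state(); plan(binp(.13,0,.25),Rtool(BY,0)); sc=img('scene','scene13.png'); sd=img('side','side13.png')
a=cv2.imread('pics/scene13.png')[100:240,90:230]; a=cv2.resize(a,None,fx=2.8,fy=2.8,interpolation=cv2.INTER_CUBIC)
b=cv2.imread('pics/side13.png')[200:340,330:470]; b=cv2.resize(b,None,fx=2.8,fy=2.8,interpolation=cv2.INTER_CUBIC)
cv2.imwrite('pics/c13.png',np.hstack([a,b]))
E
```

```text
t 14.3 p [ 0.5807 -0.2663  0.2994] F [ 0.73 -0.03 -0.64] T [-0.03  -0.028  0.009] open mm 0.5 q [-5.330e-01  4.450e-01  1.406e+00 -1.000e-03  1.292e+00 -4.040e-01]
plan shift [-0.093 -0.007  1.236] rot [ 0.04  0.07 -0.05] | dist mm 49.6
```

View pics/c13.png

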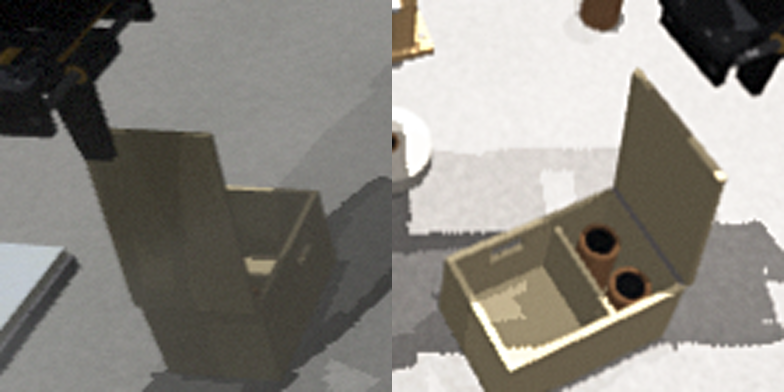

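The gripper is behind the lid, with the tips at (755,85) in the right crop and the lid's top edge running from (640,72) to (720,178). I descend and work out the push arc.

>>> jog_arm([
  [[-0.02, 0, 0.15, 0, 0, 0, 0], [-0.04, 0, 0.35, 0, 0, 0, 0], [-0.06, 0, 0.6, 0, 0, 0, 0], [-0.08, 0, 0.85, 0, 0, 0, 0], [-0.09, 0, 1.05, 0, 0, 0, 0], [-0.15, 0, 1.2, 0, 0, 0, 0], [-0.25, 0, 1.24, 0, 0, 0, 0], [-0.35, 0, 1.24, 0, 0, 0, 0], [-0.45, 0, 1.24, 0, 0, 0, 0], [-0.5, 0, 1.24, 0, 0, 0, 0]],
])

```text
time: 15.23
eef_pos: [0.5612, -0.2616, 0.2507]
ee_rot: [0.998, -0.063, -0.0, 0.0]
wrist_force: [0.5, 0.6, 0.3]
opening: 0.006
```

```bash
cat >> h.py <<'E'
def tcpbin():
    p=np.array(robot.sense()['eef_pos']); q=p[:2]-BC; return np.array([q@bx,q@by,p[2]])
def arc(ths,r=.150,off=.012):
    b=tcpbin(); print('bin tcp',b.round(4))
    for th in ths:
        t=np.radians(th); C=np.array([.090-r*np.cos(t)+.008*np.sin(t)+off, .097+r*np.sin(t)+.008*np.cos(t)])
        print(th,C.round(4),'x',round((C[0]-b[0])/.04,2),'z',round((b[2]-C[1])/.04,2))
E
python3 - <<'E'
from h import *
state(); arc([86,83,80,77,74,71,68,65,62,59,56])
E
```

```text
t 15.23 p [ 0.5612 -0.2616  0.2507] F [0.47 0.63 0.34] T [-0.004  0.046 -0.009] open mm 0.6 q [-5.420e-01  4.500e-01  1.528e+00 -1.000e-03  1.163e+00 -4.150e-01]
bin tcp [0.1138 0.0019 0.2507]
86 [0.0995 0.2472] x -0.36 z 0.09
83 [0.0917 0.2469] x -0.55 z 0.09
80 [0.0838 0.2461] x -0.75 z 0.11
77 [0.0761 0.245 ] x -0.94 z 0.14
74 [0.0683 0.2434] x -1.14 z 0.18
71 [0.0607 0.2414] x -1.33 z 0.23
68 [0.0532 0.2391] x -1.52 z 0.29
65 [0.0459 0.2363] x -1.7 z 0.36
62 [0.0386 0.2332] x -1.88 z 0.44
59 [0.0316 0.2297] x -2.06 z 0.52
56 [0.0248 0.2258] x -2.23 z 0.62
```

>>> jog_arm([
  [[-0.15, 0, 0.04, 0, 0, 0, 0], [-0.3, 0, 0.08, 0, 0, 0, 0], [-0.42, 0, 0.09, 0, 0, 0, 0], [-0.55, 0, 0.09, 0, 0, 0, 0], [-0.68, 0, 0.1, 0, 0, 0, 0], [-0.81, 0, 0.12, 0, 0, 0, 0], [-0.94, 0, 0.14, 0, 0, 0, 0], [-1.07, 0, 0.16, 0, 0, 0, 0], [-1.2, 0, 0.2, 0, 0, 0, 0], [-1.33, 0, 0.23, 0, 0, 0, 0]],
])

```text
time: 16.07
eef_pos: [0.5084, -0.2548, 0.2409]
ee_rot: [0.998, -0.063, -0.0, 0.0]
wrist_force: [1.6, -0.6, 2.9]
opening: 0.001
```

```bash
python3 - <<'E'
from h import *
state(); sc=img('scene','scene14.png'); sd=img('side','side14.png')
a=cv2.imread('pics/scene14.png')[100:240,90:230]; a=cv2.resize(a,None,fx=2.8,fy=2.8,interpolation=cv2.INTER_CUBIC)
b=cv2.imread('pics/side14.png')[200:340,330:470]; b=cv2.resize(b,None,fx=2.8,fy=2.8,interpolation=cv2.INTER_CUBIC)
cv2.imwrite('pics/c14.png',np.hstack([a,b]))
arc([71,68,65,62,59,56,53,50,47,44,41,38])
E
```

```text
t 16.07 p [ 0.5084 -0.2548  0.2409] F [ 1.56 -0.61  2.87] T [-0.109 -0.267  0.024] open mm 0.1 q [-5.800e-01  3.850e-01  1.666e+00 -1.000e-03  1.091e+00 -4.530e-01]
bin tcp [0.0602 0.002  0.2407]
71 [0.0607 0.2414] x 0.01 z -0.02
68 [0.0532 0.2391] x -0.17 z 0.04
65 [0.0459 0.2363] x -0.36 z 0.11
62 [0.0386 0.2332] x -0.54 z 0.19
59 [0.0316 0.2297] x -0.71 z 0.27
56 [0.0248 0.2258] x -0.89 z 0.37
53 [0.0181 0.2216] x -1.05 z 0.48
50 [0.0117 0.217 ] x -1.21 z 0.59
47 [0.0056 0.2122] x -1.37 z 0.71
44 [-0.0003  0.207 ] x -1.51 z 0.84
41 [-0.006   0.2014] x -1.65 z 0.98
38 [-0.0113  0.1957] x -1.79 z 1.13
```

View pics/c14.png

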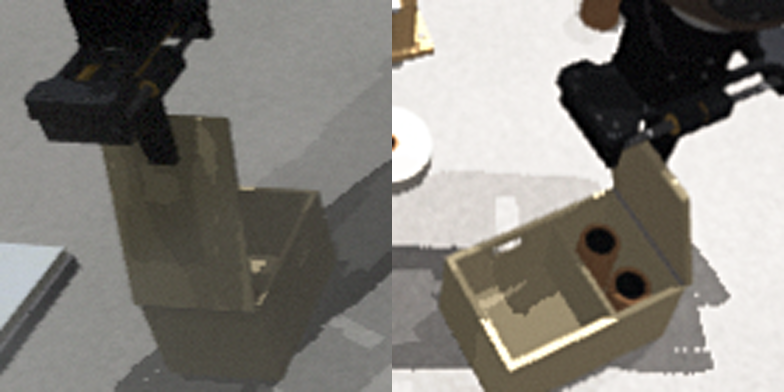

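The lid is moving with about 3 N of push. I continue along the arc.

>>> jog_arm([
  [[-0.14, 0, 0.03, 0, 0, 0, 0], [-0.29, 0, 0.09, 0, 0, 0, 0], [-0.45, 0, 0.16, 0, 0, 0, 0], [-0.62, 0, 0.23, 0, 0, 0, 0], [-0.8, 0, 0.32, 0, 0, 0, 0], [-0.97, 0, 0.43, 0, 0, 0, 0], [-1.13, 0, 0.54, 0, 0, 0, 0], [-1.29, 0, 0.66, 0, 0, 0, 0], [-1.44, 0, 0.78, 0, 0, 0, 0], [-1.58, 0, 0.91, 0, 0, 0, 0]],
])

```text
time: 17.0
eef_pos: [0.4454, -0.2467, 0.2041]
ee_rot: [0.998, -0.063, -0.001, 0.0]
wrist_force: [0.3, -0.1, 1.8]
opening: 0.003
```

```bash
python3 - <<'E'
from h import *
state(); 
arc([44,41,38,35,32,29,26,23,20,17,14,11,8])
E
```

```text
t 17.0 p [ 0.4454 -0.2467  0.2041] F [ 0.3  -0.12  1.83] T [-0.037 -0.009  0.018] open mm 0.3 q [-6.350e-01  3.400e-01  1.851e+00 -1.000e-03  9.510e-01 -5.080e-01]
bin tcp [-0.0029  0.0019  0.2041]
44 [-0.0003  0.207 ] x 0.06 z -0.07
41 [-0.006   0.2014] x -0.08 z 0.07
38 [-0.0113  0.1957] x -0.21 z 0.21
35 [-0.0163  0.1896] x -0.33 z 0.36
32 [-0.021   0.1833] x -0.45 z 0.52
29 [-0.0253  0.1767] x -0.56 z 0.68
26 [-0.0293  0.1699] x -0.66 z 0.85
23 [-0.0329  0.163 ] x -0.75 z 1.03
20 [-0.0362  0.1558] x -0.83 z 1.21
17 [-0.0391  0.1485] x -0.91 z 1.39
14 [-0.0416  0.1411] x -0.97 z 1.58
11 [-0.0437  0.1335] x -1.02 z 1.76
8 [-0.0454  0.1258] x -1.06 z 1.96
```

>>> jog_arm([
  [[-0.1, 0, 0.1, 0, 0, 0, 0], [-0.21, 0, 0.22, 0, 0, 0, 0], [-0.32, 0, 0.36, 0, 0, 0, 0], [-0.42, 0, 0.5, 0, 0, 0, 0], [-0.52, 0, 0.64, 0, 0, 0, 0], [-0.61, 0, 0.78, 0, 0, 0, 0], [-0.69, 0, 0.92, 0, 0, 0, 0], [-0.75, 0, 1.06, 0, 0, 0, 0], [-0.81, 0, 1.2, 0, 0, 0, 0], [-0.86, 0, 1.32, 0, 0, 0, 0]],
])

```text
time: 17.83
eef_pos: [0.4116, -0.2424, 0.1511]
ee_rot: [0.998, -0.063, -0.001, 0.0]
wrist_force: [-0.1, 0.3, 1.0]
opening: 0.002
```

```bash
python3 - <<'E'
from h import *
state(); sc=img('scene','scene15.png')
a=cv2.imread('pics/scene15.png')[100:240,90:230]; a=cv2.resize(a,None,fx=4,fy=4,interpolation=cv2.INTER_CUBIC)
cv2.imwrite('pics/c15.png',a)
arc([17,14,11,8,6,4,2,1,0])
E
```

```text
t 17.83 p [ 0.4116 -0.2424  0.1511] F [-0.11  0.26  0.97] T [-0.03   0.112 -0.009] open mm 0.2 q [-6.700e-01  3.710e-01  1.983e+00 -1.000e-03  7.880e-01 -5.430e-01]
bin tcp [-0.0373  0.0021  0.1505]
17 [-0.0391  0.1485] x -0.04 z 0.05
14 [-0.0416  0.1411] x -0.11 z 0.24
11 [-0.0437  0.1335] x -0.16 z 0.42
8 [-0.0454  0.1258] x -0.2 z 0.62
6 [-0.0463  0.1206] x -0.22 z 0.75
4 [-0.0471  0.1154] x -0.24 z 0.88
2 [-0.0476  0.1102] x -0.26 z 1.01
1 [-0.0478  0.1076] x -0.26 z 1.07
0 [-0.048  0.105] x -0.27 z 1.14
```

View pics/c15.png

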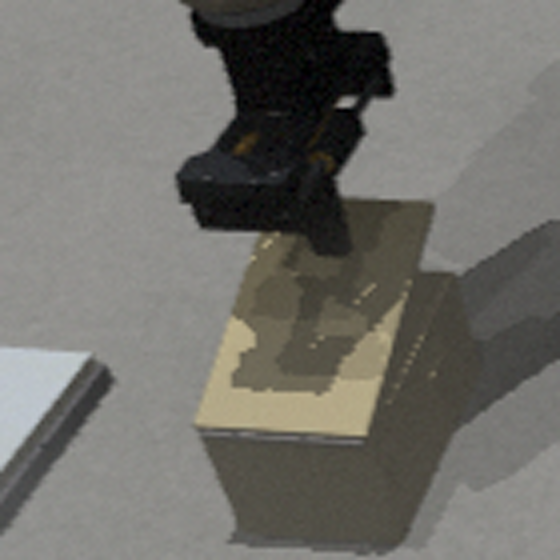

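The lid is at about 17°. I slow down for the last stretch.

>>> jog_arm([
  [[-0.04, 0, 0.1, 0, 0, 0, 0], [-0.08, 0, 0.21, 0, 0, 0, 0], [-0.12, 0, 0.32, 0, 0, 0, 0], [-0.15, 0, 0.43, 0, 0, 0, 0], [-0.18, 0, 0.54, 0, 0, 0, 0], [-0.2, 0, 0.65, 0, 0, 0, 0], [-0.22, 0, 0.75, 0, 0, 0, 0], [-0.24, 0, 0.84, 0, 0, 0, 0], [-0.25, 0, 0.92, 0, 0, 0, 0], [-0.26, 0, 0.99, 0, 0, 0, 0]],
])

```text
time: 18.72
eef_pos: [0.4016, -0.2412, 0.1119]
ee_rot: [0.998, -0.063, -0.0, 0.0]
wrist_force: [0.8, -0.2, 0.3]
opening: 0.003
```

```bash
python3 - <<'E'
from h import *
state(); print(tcpbin())
E
```

```text
t 18.72 p [ 0.4016 -0.2412  0.1119] F [ 0.83 -0.24  0.34] T [-0.055 -0.122  0.035] open mm 0.3 q [-6.820e-01  4.230e-01  2.044e+00 -1.000e-03  6.750e-01 -5.540e-01]
[-0.04702369  0.00181034  0.11186472]
```

>>> jog_arm([
  [[0, 0, 0.02, 0, 0, 0, 0], [0, 0, 0.04, 0, 0, 0, 0], [0, 0, 0.06, 0, 0, 0, 0], [0, 0, 0.08, 0, 0, 0, 0], [0, 0, 0.1, 0, 0, 0, 0], [0, 0, 0.12, 0, 0, 0, 0], [0, 0, 0.14, 0, 0, 0, 0], [0, 0, 0.155, 0, 0, 0, 0], [0, 0, 0.165, 0, 0, 0, 0], [0, 0, 0.17, 0, 0, 0, 0]],
])

```text
time: 19.55
eef_pos: [0.4016, -0.2412, 0.1054]
ee_rot: [0.998, -0.063, -0.0, 0.0]
wrist_force: [-1.0, -0.2, 1.6]
opening: 0.005
```

```bash
python3 - <<'E'
from h import *
state(); print(tcpbin())
E
```

```text
t 19.55 p [ 0.4016 -0.2412  0.1054] F [-1.01 -0.2   1.6 ] T [0.041 0.096 0.014] open mm 0.5 q [-6.81e-01  4.35e-01  2.05e+00 -1.00e-03  6.58e-01 -5.54e-01]
[-0.04702129  0.00185989  0.10536529]
```

Almost closed. I press down in small steps until the force rises.

>>> jog_arm([
  [[0, 0, 0.004, 0, 0, 0, 0], [0, 0, 0.008, 0, 0, 0, 0], [0, 0, 0.012, 0, 0, 0, 0], [0, 0, 0.016, 0, 0, 0, 0], [0, 0, 0.02, 0, 0, 0, 0], [0, 0, 0.024, 0, 0, 0, 0], [0, 0, 0.028, 0, 0, 0, 0], [0, 0, 0.03, 0, 0, 0, 0], [0, 0, 0.03, 0, 0, 0, 0], [0, 0, 0.03, 0, 0, 0, 0]],
])

```text
time: 20.38
eef_pos: [0.4016, -0.2412, 0.1051]
ee_rot: [0.998, -0.063, -0.0, 0.0]
wrist_force: [-3.5, 1.9, 16.6]
opening: 0.004
```

```bash
python3 - <<'E'
from h import *
state(); print(tcpbin())
E
```

```text
t 20.38 p [ 0.4016 -0.2412  0.1051] F [-3.51  1.92 16.6 ] T [ 0.505  0.764 -0.01 ] open mm 0.4 q [-6.810e-01  4.350e-01  2.051e+00 -1.000e-03  6.560e-01 -5.540e-01]
[-0.04699219  0.00182953  0.10510695]
```

There is a hard stop at z = 0.105 with 16.6 N, which is exactly the closed height. I retreat upward.

>>> jog_arm([
  [[0, 0, -0.02, 0, 0, 0, 0], [0, 0, -0.05, 0, 0, 0, 0], [0, 0, -0.12, 0, 0, 0, 0], [0, 0, -0.3, 0, 0, 0, 0], [0, 0, -0.6, 0, 0, 0, 0], [0, 0, -1.1, 0, 0, 0, 0], [0, -0.4, -1.7, 0, 0, 0, 0], [0, -1.0, -2.3, 0, 0, 0, 0], [0, -1.6, -2.9, 0, 0, 0, 0], [0, -2.2, -3.4, 0, 0, 0, 0]],
])

```text
time: 21.22
eef_pos: [0.4128, -0.153, 0.2422]
ee_rot: [0.998, -0.064, 0.0, 0.0]
wrist_force: [0.7, 0.8, 0.3]
opening: 0.005
```

```bash
python3 - <<'E'
from h import *
state(); sc=img('scene','scene16.png');img('side','side16.png')
a=cv2.imread('pics/scene16.png')[150:250,110:260]; cv2.imwrite('pics/s16a.png',cv2.resize(a,None,fx=5,fy=5,interpolation=cv2.INTER_CUBIC))
a=cv2.imread('pics/scene16.png')[170:250,285:385]; cv2.imwrite('pics/s16b.png',cv2.resize(a,None,fx=6,fy=6,interpolation=cv2.INTER_CUBIC))
E
```

```text
t 21.22 p [ 0.4128 -0.153   0.2422] F [0.67 0.75 0.31] T [0.038 0.016 0.03 ] open mm 0.4 q [-5.050e-01  1.930e-01  1.949e+00 -1.000e-03  9.990e-01 -3.770e-01]
```

View pics/s16a.png

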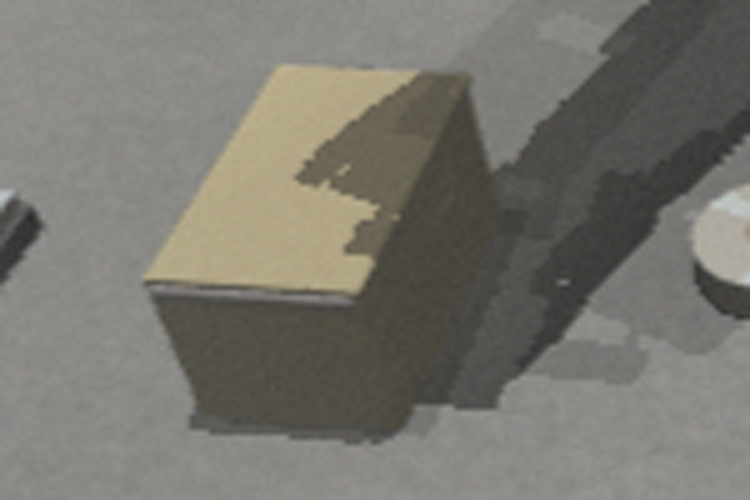

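View pics/s16b.png

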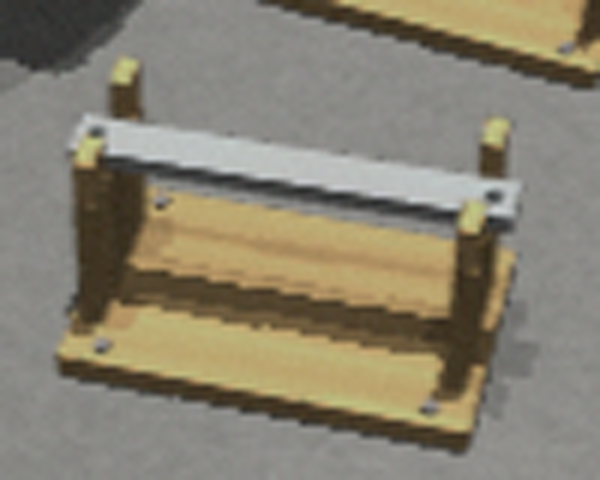

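View pics/side16.png

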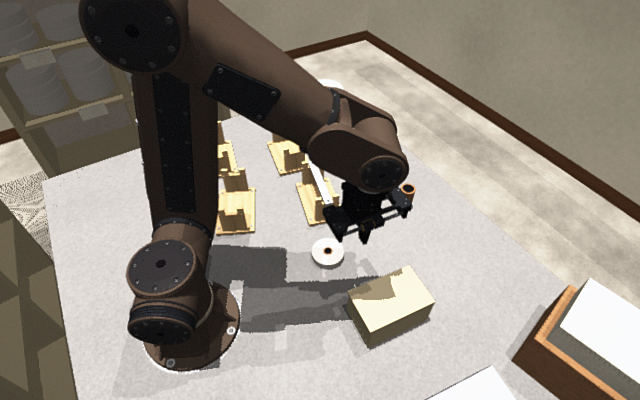

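```bash
python3 - <<'E'
from h import *
sc=img('scene')
f=lambda u,v:(285+u/6-.4,170+v/6-.4)
P=onz(sc,[f(97,132),f(494,197)],.100); print(P.round(4),'span',np.linalg.norm(P[1]-P[0]),'mid',P.mean(0).round(4),'vs seat',SC)
q=(P.mean(0)[:2]-SC); xs=np.array([np.cos(np.radians(SY)),np.sin(np.radians(SY))]); print('off x,y',q@xs,q@ys,'yaw',-np.degrees(np.arctan2(*(P[1]-P[0])[[0,1]])))
g=lambda u,v:(110+u/5-.4,150+v/5-.4)
L=onz(sc,[g(280,66),g(470,75),g(357,298),g(146,281)],.105); print([np.linalg.norm(L[(i+1)%4]-L[i]).round(4) for i in range(4)]); print(L.round(4))
print(binp(-.096,.059,.105),binp(-.096,-.059,.105))
E
```

```text
[[0.4865 0.1064 0.1   ]
 [0.5356 0.2793 0.1   ]] span 0.1797877203851129 mid [0.5111 0.1929 0.1   ] vs seat [0.511 0.193]
off x,y 9.38056368936776e-05 -0.00012017809750991445 yaw -15.839952110672654
[np.float64(0.1152), np.float64(0.1881), np.float64(0.1153), np.float64(0.1846)]
[[ 0.3492 -0.2931  0.105 ]
 [ 0.3625 -0.1786  0.105 ]
 [ 0.5493 -0.2008  0.105 ]
 [ 0.5325 -0.3148  0.105 ]]
[ 0.36027495 -0.17828003  0.105     ] [ 0.34528132 -0.29532357  0.105     ]
```

The bar's centre is within 1 mm of the seat, with yaw matching and the hole span right at z = 0.100. The lid's corners at z = 0.105 match the closed lid (185–188 × 115 mm). I hand in.

```bash
python3 - <<'E'
from h import *
state(); print(robot.finish_job())
E
```

```text
t 21.37 p [ 0.4133 -0.153   0.2418] F [ 0.72 -0.2   0.16] T [-0.001 -0.023 -0.021] open mm 0.5 q [-5.04e-01  1.94e-01  1.95e+00 -1.00e-03  9.96e-01 -3.79e-01]
the job is handed in; nothing more can be done
None
```

The reel bar is out of the bin and lies flat in both notches of the rightmost stand, and the bin's lid is closed. I handed the job in at 21.4 s of the 59 s allowed; no verdict is reported.

I gripped the bar outside the slot, drew it out along its own 30° axis, levelled it and lowered it until I felt contact (about 15 N). I let go and backed off, then pushed the lid down from behind with shut fingers at about 3 N. It met a hard stop at 0.105 m, the closed height, where I pressed to about 17 N.

Last checks:
- **Bar:** its centre measures within 1 mm of the seat and its direction matches the stand's to about 0.1°. The calibration itself is only good to about 2 mm.
- **Lid:** its corners measure as a closed lid should, about 185–188 by 115 mm against 186 by 118 given.
- **Surroundings:** the reel, carton and core look unmoved by eye in the pictures; I did not measure them again. The gripper was clear of everything.
- **Disagreement:** before the lift, the wrist camera suggested the bar sat 5–8 mm lower in the grip than planned. The scene view of the bar's two end holes contradicted this: the bar was level to 0.1° and at the planned depth. I went by the scene view.

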